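# Key the belt pulley onto the polishing spindle

## Robot

A 6-joint arm with a two-finger parallel gripper is mounted at the origin on a cart in front of the work surface, level with it; the furniture and walls round the work are solid. World frame = base frame: x ahead of the robot, y to its left, z up, the work surface at z = 0. Lengths are in m, angles in rad, forces in N, time in s.
With the tool pointing down it reaches from about 0.35 to 0.775 m from the base axis. Payload 5.5 kg.
Tool frame: the origin (TCP) lies on the mounting face of the last link; the fingertips stand 173 mm ahead of it and the grasp point (between the pads) lies 155 mm ahead of it; z points along the fingers, y is the direction in which the jaws open and shut (so a half turn about z gives the same grasp; the last joint's range is limited). The gripper opens to 85 mm and grips with 20 to 120 N. Pads are 22 mm wide; open, the fingers measure 114 mm over their backs; the gripper's body (76 mm by 85 mm) begins 54 mm behind the grasp point. The pads swing forward as they close: fully open they stand 13 mm farther back than shut.
Start: joints at [-1.349, 0.313, 0.046, 1.304, 0, 1.431], TCP at [0.204, -0.538, 0.405] pointing down, gripper open.
Joint ranges: [-2.76, 2.76], [-0.86, 1.69], [-1.03, 1.26], [-2.2, 2.34], [-1.47, 1.5], [-3.14, 3.14]. Speed limits (rad/s): [2.57, 2.57, 3.14, 3.14, 3.14, 3.14].

## Interface

Orientations are given as a unit quaternion [w, x, y, z].
In Python, from workcell import * gives the robot as it stands. The module is installed in compiled form; this text tells all that it offers.
- The arm moves only by the shell command python3 -m crank 'ROWS' [FORCE]. ROWS is JSON, a list of rows, each a list of 7 numbers: the shift along the tool's x, y, z in mm, then the turn, a rotation vector about the tool's x, y, z in degrees, then the opening, from 0 (shut) to 1 (fully open). A call has exactly 8 rows; each row shifts and turns the commanded pose from where the row before left it, along the tool's axes as they then stand; what a row does not reach is not made up. A row lasts 1/8 s, in which the tool goes at most 62.5 mm and 10.7 degrees, less where a joint would pass 70% of its speed; a pose out of reach is approached as far as the arm can. A call with a gripper value outside its range is refused whole. The fingers move at their own pace and stop on an object; FORCE is the grip in N (left out, the last holds). Time passes only in rows, so rows that do not move let the fingers close, or fill a call up. It gives the time, the measured TCP pose, the force and the opening at its end, in the units of the state.
- get_state(): the state, without advancing time (a new reading comes with each control period).
- read_camera(name): name is "scene" or "top" or "wrist"; returns the picture (384x512x3 uint8, blue, green, red); there is no depth.
- calibration(name): a dict with "fx", "fy", "cx", "cy" (pixels), "k1" (the pictures are not rectified: a ray, as slopes to the right and down, at radius r is drawn at 1 + k1 r^2 times it, then the intrinsics apply), "extrinsics" (4x4, takes a point from world to camera coordinates). Camera axes: x right, y down, z forward; pixel columns grow to the right and rows downward; lengths in m; the calibration is good to about 2 mm. A picture is of the moment at which its call begins: read the wrist's pose just before it. calibration takes no time and is no camera call; for the wrist camera it gives the pose at the moment of the call.
- hand_in(): hands the job in, once; it reports no verdict.
The state is a dict: "clock": time; "joint_pos": joint angles; "qvel": joint speeds; "tau": joint torques, N m; "tcp_pos": TCP position; "orientation": TCP orientation; "wrist_force": force on the tool from outside, world axes, zero at the start; "ft_torque": the same for the moment, N m; "finger_gap": finger opening in m.
Only numpy, scipy, OpenCV 4.12 (cv2) and the standard library are available. Lean on these libraries where they do the work, as an engineer would, in place of code of your own. Each camera call takes 0.05 s, during which the arm holds its last target.

## Task

Put the belt pulley back on the polishing spindle: first lay the loose steel key flat in the slot on top of the shaft, right down to the slot's floor, and let go of it; then take the larger pulley, the one with the keyway in its bore, and slide it along the shaft, boss first and with its keyway over the key, until the boss is fully home against the shaft's collar, and let go. Leave the small pulley in the rack.

Things in the scene. Friction and masses are not known exactly. Their poses are not given: they have to be found in the camera images.
- key: the loose key: plain steel bar 60 mm long (its y), 10 mm wide (x), 14 mm tall (z), 65 g, lying on the bench, its length within about 60 degrees of world y. Origin at the centre of its underside, z up; both ends and both sides are alike. (A thinner steel offcut, 5 mm tall, also lies about: that is not the key.)
- pulley: larger V-belt pulley, aluminium, 0.35 to 0.65 kg, on edge in one of the rack's two berths. Origin on the bore axis, mid-rim; y along the bore to the boss; z to the keyway, at the top in the rack. Rim 110 mm diameter, 28 mm wide, flat faces (14 mm each side of the origin), grippable from above down to 25 mm below the rim's top, clear of the boss. Boss on +y: 60 mm diameter, 42 mm long
- boss_end (a point): point on the pulley's bore axis at the boss's end face, 56 mm from the pulley's origin along its y; axes of the pulley. The through bore is 36 mm in diameter and 70 mm long; the keyway along all of it is 14 mm wide with its roof 25 mm from the bore axis
- small_pulley: a smaller pulley without a keyway (rim 80 mm in diameter, 24 mm wide; boss 40 mm in diameter), in the rack's other berth, its top 99 mm over the bench: carry the other one well over it; not needed. Origin on its axis in the middle of its rim
- rack: wooden wheel rack fixed to the bench, 238 (y) x 108 mm, ends 42 mm high: two dowels along its y, 60 mm apart, on which the rims stand, with short pegs (tops 54 mm over the bench) 2 mm clear of each rim face. Berths 60 mm each side of its centre along y; which pulley is in which varies. Origin on the bench under its centre. Pulleys lift straight up; 45 mm of lift clears the pegs
- spindle: polishing spindle, bolted down, its shaft locked: grey base 112 x 180 mm, two bearing blocks (tops 128 mm over the bench, faces 72 mm each side of the middle), level steel shaft 32 mm in diameter along its y, axis 85 mm over the bench. Origin on the bench under its middle. The keyed end points to its -y: collar 46 mm in diameter to y = -84 mm, then 88 mm of bare shaft with the key slot on top
- shoulder (a point): on the shaft's axis at the face of the collar, against which the boss comes home (spindle y = -84 mm, 85 mm over the bench); axes of the spindle. With the boss home the pulley's origin is 56 mm from here towards -y, and the pulley's y is parallel to the spindle's y
- slot (a point): centre of the key slot's flat floor (spindle y = -120 mm, 8 mm over the shaft's axis, 93 mm over the bench); axes of the spindle. The slot is 64 mm long (y), 12.5 mm wide (x), 8 mm deep below the shaft's top, open upwards, closed at both ends. The seated key stands 6 mm proud of the shaft, loose by 1 to 2 mm, so hold it by its top 6 mm
- shaft_end (a point): on the shaft's axis at its chamfered free end (spindle y = -172 mm); axes of the spindle. The pulley goes on from here towards the spindle's +y. The bore has 2 mm of play all round the shaft, the keyway 2 mm each side of the key and 3 mm over it; let go, the pulley settles up to 2 mm and hangs on the shaft by the top of its bore

How it is judged:
On the way:
1. the key lies let go on the floor of the slot while the pulley is still off the shaft (x of key in the frame of slot between -0.004 and 0.004 m and y of key in the frame of slot between -0.006 and 0.006 m and z of key in the frame of slot below 0.003 m and angle between the y axis of key and the y axis of spindle, either way round below 0.12 rad and angle between key's own z axis and vertical below 0.15 rad and contact force between key and the fingers below 0.1 N and distance between pulley and slot above 0.11 m), for 0.3 s.
At the end, for the whole second after the job is handed in: the key lies on the slot's floor (within 3 mm; 4 mm across, 6 mm along, 7 degrees); the larger pulley is on the shaft over it, boss end within 5 mm of the collar, centred within 8 mm, bore along the shaft within 5 degrees, keyway within 20 degrees of up; both at rest (x of key in the frame of slot between -0.004 and 0.004 m and y of key in the frame of slot between -0.006 and 0.006 m and z of key in the frame of slot below 0.003 m and angle between the y axis of key and the y axis of spindle, either way round below 0.12 rad and y of boss_end in the frame of shoulder above -0.005 m and distance between boss_end and shoulder below 0.008 m and angle between the y axis of pulley and the y axis of spindle, either way round below 0.08 rad and angle between pulley's own z axis and vertical below 0.35 rad and linear speed of each of pulley, key below 0.02 m/s); the robot touches nothing.
It fails at once if the small pulley is taken or knocked out of its berth (moved more than 40 mm) (distance of small_pulley from where it was at the start of the episode above 0.04 m).
It also fails if it takes over 64 s, if anything falls off the work surface, if the arm or the gripper's body presses on something with over 40 N, if the wrist force passes 120 N, or if a joint passes its speed limit or range.

## Working session

There is one attempt and no reset: what is moved stays moved. The work goes in short steps, Python scripts to look and compute and a shell command to move; the robot and the scene stay as the last step left them, time stands still between calls to the robot, and variables do not carry over. Pictures are saved under pics/ and viewed, and the job is handed in when it is done.

```bash
mkdir -p pics; python3 - <<'E'
from workcell import *
import cv2
print(get_state())
for n in ["scene","top","wrist"]:
    c=calibration(n);print(n,c)
    cv2.imwrite(f"pics/{n}0.png",read_camera(n))
E
```

```text
{'clock': 0.0, 'joint_pos': array([-1.34860070e+00,  3.13989910e-01,  4.49843761e-02,  1.30361798e+00,
        1.68351562e-05,  1.43117378e+00]), 'qvel': array([ 9.46626755e-06,  5.76946051e-04,  1.84097647e-03, -1.75593199e-03,
       -1.94715351e-04,  1.05328723e-03]), 'tau': array([-3.96987452e-04, -4.80627823e+01,  2.98533565e+01,  1.93442818e-02,
       -2.20250959e-04, -1.72934499e-06]), 'tcp_pos': array([ 0.20347168, -0.53757962,  0.40381677]), 'orientation': array([-9.13160295e-04,  9.83680124e-01,  1.79923812e-01, -2.92979109e-05]), 'wrist_force': array([ 1.06134108, -0.16218492, -0.66526739]), 'ft_torque': array([-0.00622648,  0.03134173, -0.02480661]), 'finger_gap': 0.08565377959278717}
scene {'fx': 363.65509705888866, 'fy': 363.65509705888866, 'cx': 245.40357759325317, 'cy': 195.16076750530507, 'k1': 0.011289623435749678, 'extrinsics': array([[ 0.61218536, -0.79045883, -0.02009802, -0.35175376],
       [-0.43913312, -0.31873754, -0.83998124,  0.29170045],
       [ 0.65756459,  0.52304992, -0.54224311,  0.57058995],
       [ 0.        ,  0.        ,  0.        ,  1.        ]])}
top {'fx': 391.2135723848429, 'fy': 391.2135723848429, 'cx': 255.4080151253285, 'cy': 188.76970426126482, 'k1': 0.001162687374831183, 'extrinsics': array([[-0.02727215, -0.99947219,  0.0176516 , -0.0464299 ],
       [-0.99517045,  0.02548056, -0.0947972 ,  0.56255575],
       [ 0.09429739, -0.02015167, -0.9953401 ,  1.11091509],
       [ 0.        ,  0.        ,  0.        ,  1.        ]])}
wrist {'fx': 312.3720714702858, 'fy': 312.3720714702858, 'cx': 253.81123203994477, 'cy': 194.9268839827597, 'k1': -0.04531309720431772, 'extrinsics': array([[ 0.35404039, -0.93522868, -0.00165027, -0.57382193],
       [-0.88991222, -0.33742696,  0.30691904, -0.03996293],
       [-0.28759633, -0.10719314, -0.9517342 ,  0.3805849 ],
       [ 0.        ,  0.        ,  0.        ,  1.        ]])}
```

View pics/scene0.png

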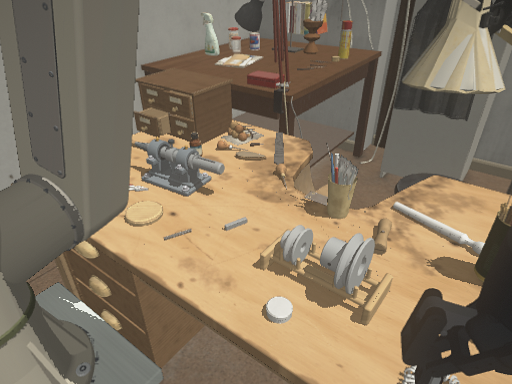

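View pics/top0.png

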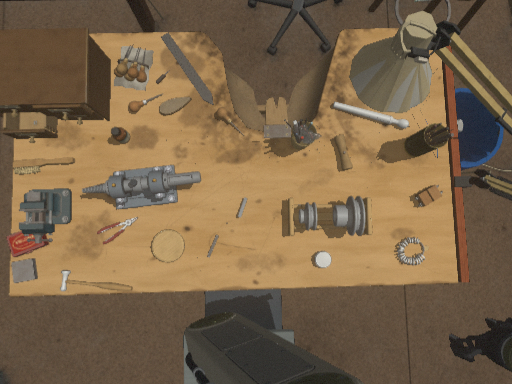

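View pics/wrist0.png

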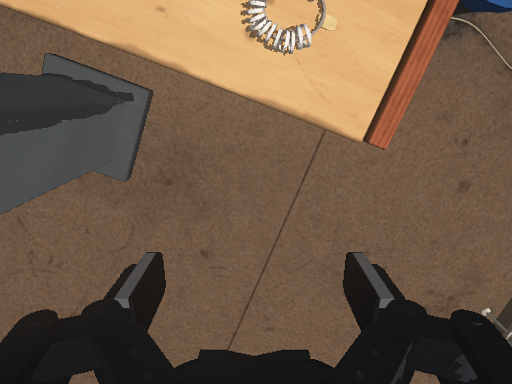

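The top view shows the spindle on the left with its shaft end at about (200,177). The rack is at about (328,216), with the large pulley at its right end and the boss pointing left. There are two bars, at (242,208) and (213,245). I'll enlarge them.

```bash
cat > h.py <<'E'
from workcell import *
import numpy as np, cv2
from scipy.spatial.transform import Rotation as R
def ray(c,u,v):
    k=np.array([[c["fx"],0,c["cx"]],[0,c["fy"],c["cy"]],[0,0,1.]])
    p=np.array([(u-c["cx"])/c["fx"],(v-c["cy"])/c["fy"]]); q=p.copy()
    for _ in range(20): q=p/(1+c["k1"]*(q@q))
    E=c["extrinsics"]; o=-E[:3,:3].T@E[:3,3]
    return o,E[:3,:3].T@np.array([q[0],q[1],1])
def atz(c,u,v,z):
    o,d=ray(c,u,v); return o+d*(z-o[2])/d[2]
def proj(c,P):
    P=np.atleast_2d(P);E=c["extrinsics"];q=P@E[:3,:3].T+E[:3,3];q=q[:,:2]/q[:,2:]
    q=q*(1+c["k1"]*(q**2).sum(1))[:,None]
    return q*[c["fx"],c["fy"]]+[c["cx"],c["cy"]]
def crop(img,x0,y0,x1,y1,s,name):
    cv2.imwrite("pics/"+name,cv2.resize(img[y0:y1,x0:x1],None,fx=s,fy=s,interpolation=cv2.INTER_CUBIC))
def tri(c1,p1,c2,p2):
    A=[];b=[]
    for c,p in((c1,p1),(c2,p2)):
        o,d=ray(c,*p);d/=np.linalg.norm(d);M=np.eye(3)-np.outer(d,d);A.append(M);b.append(M@o)
    x=np.linalg.lstsq(np.vstack(A),np.hstack(b),rcond=None)[0];return x
def st():
    s=get_state();Rm=R.from_quat(np.roll(s["orientation"],-1)).as_matrix()
    print("t",s["clock"],"tcp",s["tcp_pos"].round(4),"grasp",(s["tcp_pos"]+.155*Rm[:,2]).round(4),"F",s["wrist_force"].round(1),"gap",round(s["finger_gap"],4));print(Rm.round(4).tolist(), s["joint_pos"].round(2));return s,Rm
E
python3 - <<'E'
from h import *
a=cv2.imread("pics/top0.png");b=cv2.imread("pics/scene0.png")
crop(a,190,180,270,260,7,"t1.png");crop(b,150,205,260,250,7,"s1.png")
crop(a,75,155,215,215,5.5,"t2.png");crop(a,275,185,385,245,7,"t3.png")
crop(b,130,130,230,200,7,"s2.png");crop(b,255,215,395,325,5,"s3.png")
E
```

```text
(no output)
```

View pics/t1.png

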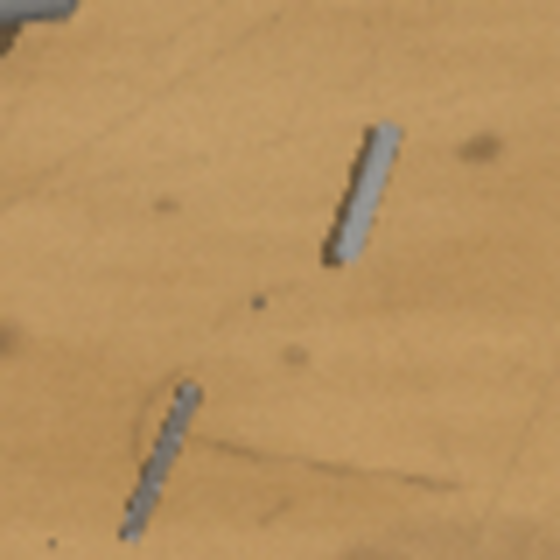

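View pics/s1.png

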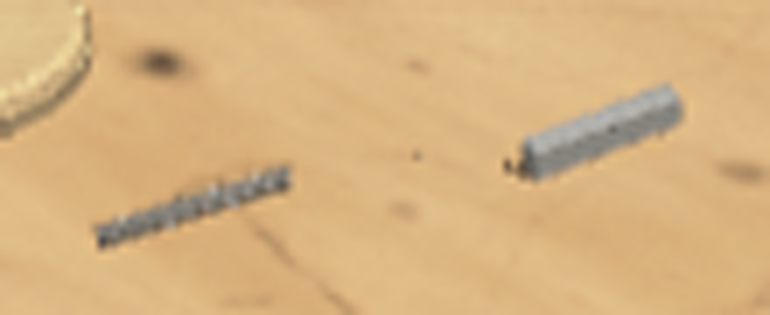

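View pics/t2.png

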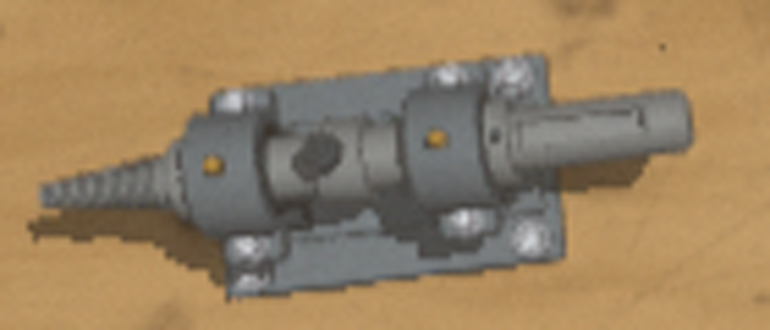

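View pics/t3.png

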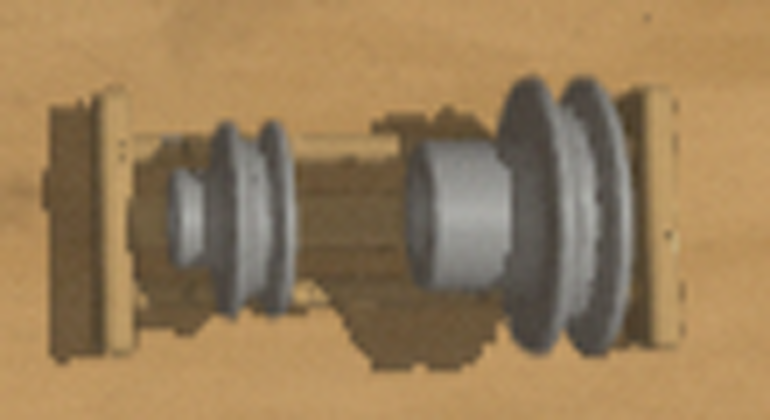

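View pics/s2.png

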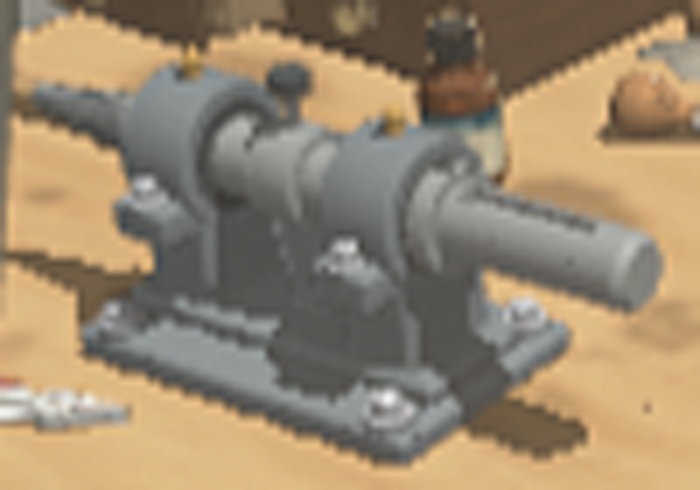

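View pics/s3.png

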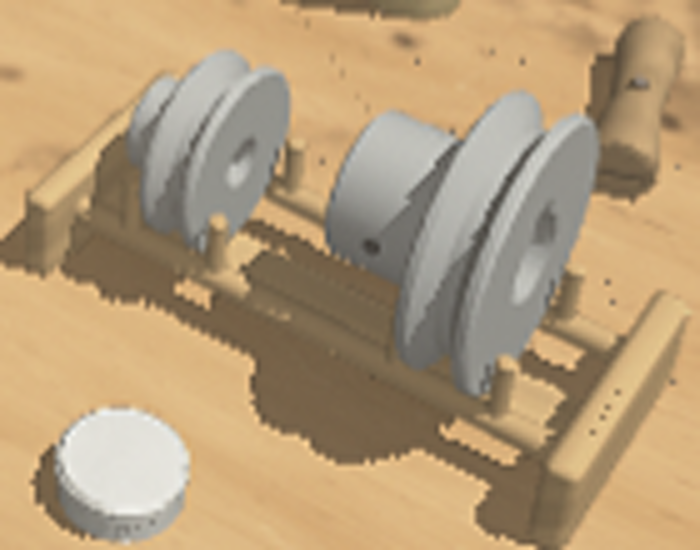

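```bash
python3 - <<'E'
from h import *
np.set_printoptions(suppress=True,precision=4)
T=calibration("top");S=calibration("scene")
t1=lambda x,y:((x+.5)/7-.5+190,(y+.5)/7-.5+180)
t2=lambda x,y:((x+.5)/5.5-.5+75,(y+.5)/5.5-.5+155)
t3=lambda x,y:((x+.5)/7-.5+275,(y+.5)/7-.5+185)
for n,p in dict(far=(390,126),near=(346,262)).items(): print("key",n,atz(T,*t1(*p),.014))
for n,p in dict(far=(190,385),near=(130,538)).items(): print("off",n,atz(T,*t1(*p),.005))
print("shaft end",atz(T,*t2(690,120),.085),"collar face mid",atz(T,*t2(517,135),.085), "taper tip", atz(T,*t2(42,196),.085))
for p in [(547,55),(563,258),(230,295)]: print("base",atz(T,*t2(*p),.012))
# rack end tops z=.042
for p in [(97,95),(130,90),(640,90),(672,90),(130,350),(105,355),(655,348),(685,345)]: print("rack",p,atz(T,*t3(*p),.042))
# rim tops lines
for p in [(540,215),(595,215),(460,215)]: print("pul",p,atz(T,*t3(*p),.1))
s2=lambda x,y:((x+.5)/7-.5+130,(y+.5)/7-.5+130)
print("tri shaft end", tri(T,t2(692,120),S,s2(636,265)))
E
```

```text
key far [ 0.5372 -0.0311  0.014 ]
key near [ 0.4808 -0.0114  0.014 ]
off far [0.4315 0.0552 0.005 ]
off near [0.3689 0.0813 0.005 ]
shaft end [0.5938 0.0918 0.085 ] collar face mid [0.5884 0.1784 0.085 ] taper tip [0.5638 0.414  0.085 ]
base [0.6404 0.1768 0.012 ]
base [0.531  0.1691 0.012 ]
base [0.516  0.3451 0.012 ]
rack (97, 95) [ 0.5303 -0.155   0.042 ]
rack (130, 90) [ 0.532  -0.1686  0.042 ]
rack (640, 90) [ 0.5265 -0.3786  0.042 ]
rack (672, 90) [ 0.5262 -0.3919  0.042 ]
rack (130, 350) [ 0.4262 -0.1647  0.042 ]
rack (105, 355) [ 0.4244 -0.1545  0.042 ]
rack (655, 348) [ 0.4211 -0.3791  0.042 ]
rack (685, 345) [ 0.4219 -0.3914  0.042 ]
pul (540, 215) [ 0.4752 -0.3194  0.1   ]
pul (595, 215) [ 0.4746 -0.3408  0.1   ]
pul (460, 215) [ 0.476  -0.2882  0.1   ]
tri shaft end [0.5917 0.0917 0.0903]
```

```bash
python3 -m crank '[[47,-37.5,0,0,0,0,1],[47,-37.5,0,0,0,0,1],[47,-37.5,0,0,0,0,1],[47,-37.5,0,0,0,0,1],[47,-37.5,0,0,0,0,1],[47,-37.5,0,0,0,0,1],[47,-37.5,0,0,0,0,1],[47,-37.5,0,0,0,0,1]]' 20; python3 -m crank '[[47,-37.5,0,0,0,0,1],[47,-37.5,0,0,0,0,1],[0,0,10,0,0,-10,1],[0,0,10,0,0,-10,1],[0,0,10,0,0,-10,1],[0,0,10,0,0,-10,1],[0,0,10,0,0,-10,1],[0,0,10,0,0,-10,1]]';python3 -m crank '[[0,0,6,0,0,-10,1],[0,0,6,0,0,-10,1],[0,0,6,0,0,-10,1],[0,0,6,0,0,-10,1],[0,0,6,0,0,-10,1],[0,0,6,0,0,-10,1],[0,0,6,0,0,-10,1],[0,0,6,0,0,-10,1]]'
python3 - <<'E'
from h import *
st(); c=calibration("wrist"); im=read_camera("wrist"); cv2.imwrite("pics/w1.png",im)
import pickle; pickle.dump(c,open("w1.pkl","wb")); E=c["extrinsics"]; print(-E[:3,:3].T@E[:3,3])
print(proj(c,[[.5372,-.0311,.014],[.4808,-.0114,.014]]))
E
```

```text
clock: 1.15
tcp_pos: [0.4496, -0.1223, 0.4047]
orientation: [0.0, 0.984, 0.18, 0.0]
wrist_force: [0.8, 0.7, -0.5]
finger_gap: 0.0854
clock: 2.15
tcp_pos: [0.5102, -0.0207, 0.3441]
orientation: [-0.0, 0.76, 0.65, -0.0]
wrist_force: [0.1, 0.0, -0.4]
finger_gap: 0.0854
clock: 3.15
tcp_pos: [0.5102, -0.0207, 0.2962]
orientation: [-0.0, 0.165, 0.986, -0.0]
wrist_force: [0.2, 0.4, -0.4]
finger_gap: 0.0855
t 3.15 tcp [ 0.5102 -0.0207  0.2962] grasp [ 0.5101 -0.0207  0.1412] F [ 0.2  0.4 -0.4] gap 0.0855
[[-0.9458, 0.3246, -0.0006], [0.3246, 0.9458, 0.0], [0.0006, -0.0002, -1.0]] [-0.2   0.25 -0.31  1.01 -0.    0.13]
[0.43576971 0.00520902 0.26587723]
[[252.24481766 223.99338216]
 [252.53999499 156.31334928]]
```

View pics/w1.png

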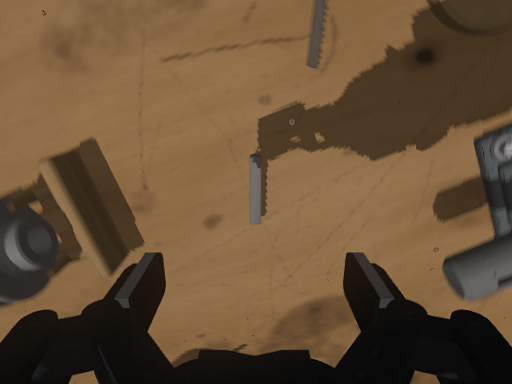

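The key shows at columns 249–262 and rows 153–224, nearly aligned with image vertical. I'll zoom in.

```bash
python3 - <<'E'
from h import *
crop(cv2.imread("pics/w1.png"),225,145,285,235,7,"w1k.png")
E
```

```text
(no output)
```

View pics/w1k.png

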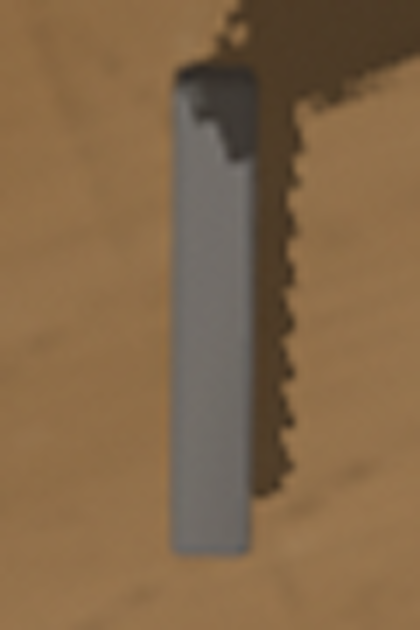

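```bash
python3 - <<'E'
from h import *
import pickle
c=pickle.load(open("w1.pkl","rb"))
f=lambda x,y:((x+.5)/7-.5+225,(y+.5)/7-.5+145)
P=[atz(c,*f(*p),.014) for p in [(177,80),(255,80),(250,552),(172,552)]]
P=np.array(P);print(P.round(4));m=P.mean(0)
d=(P[2]+P[3]-P[0]-P[1])/2;print(m,np.linalg.norm(d),np.linalg.norm(P[1]-P[0]),"angle",np.degrees(np.arctan2(d[1],d[0])))
s,Rm=st();print("tool shift mm",Rm.T@(m-s["tcp_pos"])*1e3, "toolx ang",np.degrees(np.arctan2(Rm[1,0],Rm[0,0])))
E
```

```text
[[ 0.4798 -0.0134  0.014 ]
 [ 0.4828 -0.0048  0.014 ]
 [ 0.539  -0.0243  0.014 ]
 [ 0.5358 -0.0335  0.014 ]]
[ 0.5093568  -0.01898779  0.014     ] 0.05946764369582999 0.009081009840697344 angle -19.445738877234717
t 3.2 tcp [ 0.5099 -0.0206  0.2954] grasp [ 0.5097 -0.0206  0.1404] F [-1.1  0.3 -0.1] gap 0.0855
[[-0.9475, 0.3198, -0.0018], [0.3198, 0.9475, 0.0003], [0.0018, -0.0003, -1.0]] [-0.2   0.25 -0.31  1.01 -0.    0.13]
tool shift mm [  0.58329223   1.47542359 281.43289487] toolx ang 161.3461777155332
```

```bash
python3 -m crank '[[0,1,25,0,0,0,0.4],[0,0,25,0,0,0,0.4],[0,0,25,0,0,0,0.4],[0,0,25,0,0,0,0.4],[0,0,10,0,0,0,0.4],[0,0,5,0,0,0,0.4],[0,0,0,0,0,0,0],[0,0,0,0,0,0,0]]' 40;python3 -m crank '[[0,0,0,0,0,0,0],[0,0,0,0,0,0,0],[0,0,0,0,0,0,0],[0,0,0,0,0,0,0],[0,0,-10,0,0,0,0],[0,0,-30,0,0,0,0],[0,0,-40,0,0,0,0],[0,0,-40,0,0,0,0]]'
python3 - <<'E'
from h import *
st(); c=calibration("wrist"); im=read_camera("wrist"); cv2.imwrite("pics/w2.png",im)
E
```

```text
clock: 4.2
tcp_pos: [0.5112, -0.0199, 0.1825]
orientation: [0.001, 0.167, 0.986, -0.0]
wrist_force: [1.2, 0.1, -0.7]
finger_gap: 0.0083
clock: 5.2
tcp_pos: [0.5103, -0.0197, 0.3029]
orientation: [-0.0, 0.167, 0.986, -0.0]
wrist_force: [1.2, 0.1, -1.3]
finger_gap: 0.0081
t 5.2 tcp [ 0.5103 -0.0197  0.3029] grasp [ 0.5101 -0.0197  0.1479] F [ 1.2  0.1 -1.3] gap 0.0081
[[-0.9439, 0.3301, -0.0009], [0.3301, 0.9439, 0.0001], [0.0009, -0.0002, -1.0]] [-0.2   0.25 -0.3   1.02 -0.    0.14]
```

View pics/w2.png

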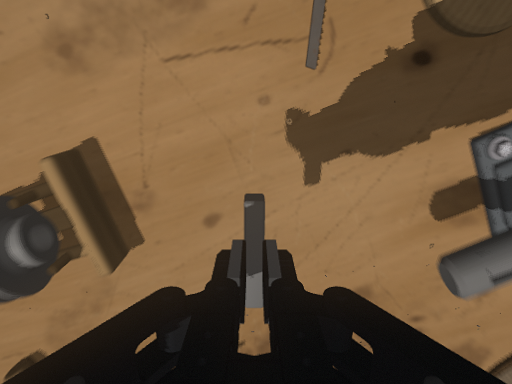

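```bash
python3 -m crank '[[-16.5,38.8,-6,0,0,0,0],[-16.5,38.8,-6,0,0,0,0],[-16.5,38.8,-6,0,0,10.6,0],[0,0,0,0,0,10.6,0],[0,0,0,0,0,10.6,0],[0,0,0,0,0,10.6,0],[0,0,0,0,0,10.6,0],[0,0,0,0,0,10.6,0]]'
python3 - <<'E'
from h import *
import pickle
st(); c=calibration("wrist"); im=read_camera("wrist"); cv2.imwrite("pics/w3.png",im)
pickle.dump(c,open("w3.pkl","wb"))
E
```

```text
clock: 6.25
tcp_pos: [0.5956, 0.0738, 0.3195]
orientation: [-0.0, 0.664, 0.748, -0.0]
wrist_force: [-0.1, 0.1, -1.5]
finger_gap: 0.008
t 6.25 tcp [0.5956 0.0738 0.3195] grasp [0.5954 0.0738 0.1645] F [-0.1  0.1 -1.5] gap 0.008
[[-0.1181, 0.993, -0.0008], [0.993, 0.1181, -0.0001], [0.0, -0.0008, -1.0]] [-0.01  0.4  -0.04  1.13 -0.    1.44]
```

View pics/w3.png

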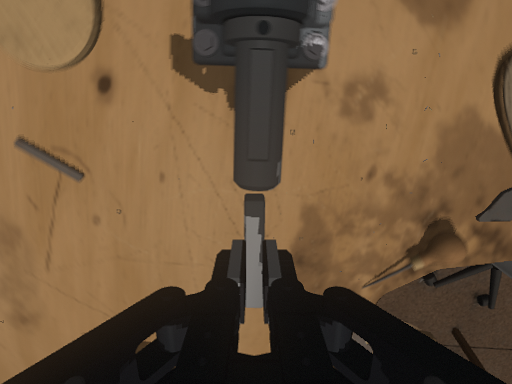

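The shaft (rows 40–188, columns 234–285) and its slot are visible above the held key (rows 195–240). I'll brighten and enlarge.

```bash
python3 - <<'E'
from h import *
a=cv2.imread("pics/w3.png")
a=cv2.LUT(a,np.array([min(255,255*(i/150)**.8) for i in range(256)],np.uint8)) 
crop(a,215,20,305,110,8,"w3a.png");crop(a,215,110,305,255,5,"w3b.png")
E
```

```text
(no output)
```

View pics/w3a.png

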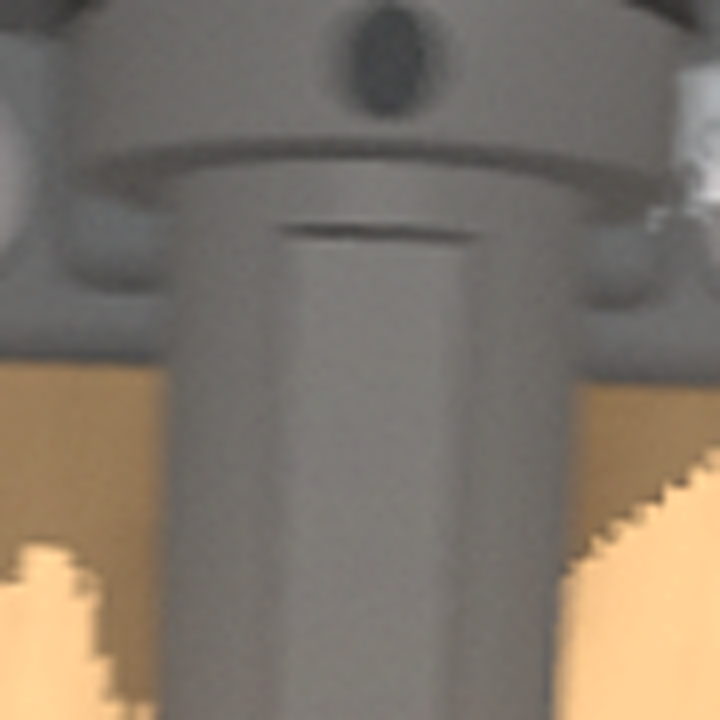

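View pics/w3b.png

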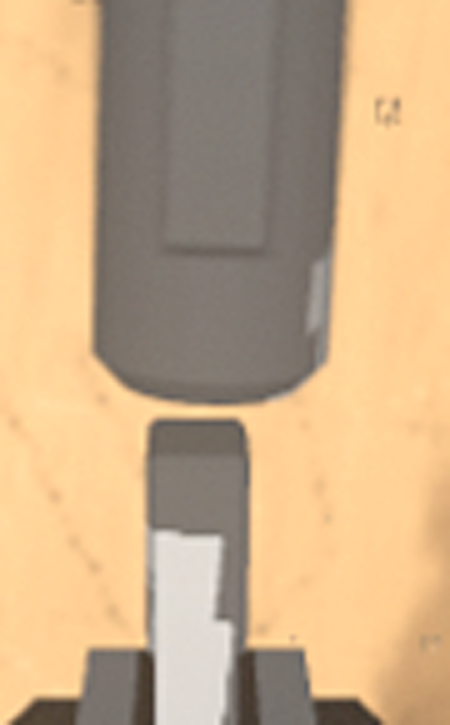

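```bash
python3 - <<'E'
from h import *
import pickle
np.set_printoptions(suppress=True,precision=4)
c=pickle.load(open("w3.pkl","rb"))
fa=lambda x,y:((x+.5)/8-.5+215,(y+.5)/8-.5+20)
fb=lambda x,y:((x+.5)/5-.5+215,(y+.5)/5-.5+110)
P=np.array([atz(c,*fa(280,228),.0997),atz(c,*fa(478,234),.0997),atz(c,*fb(267,251),.0997),atz(c,*fb(163,251),.0997)])
print(P,P.mean(0)); d=(P[0]+P[1]-P[2]-P[3])/2;print("slot len",np.linalg.norm(d),"w",np.linalg.norm(P[0]-P[1]),np.linalg.norm(P[2]-P[3]),"ang",np.degrees(np.arctan2(d[1],d[0])))
# floor corners
Q=np.array([atz(c,*fa(292,240),.093),atz(c,*fa(465,244),.093),atz(c,*fb(264,243),.093),atz(c,*fb(168,243),.093)])
print(Q,Q.mean(0),np.linalg.norm((Q[0]+Q[1]-Q[2]-Q[3])/2))
# shaft silhouette at z~.085
L=[atz(c,*fa(165,700),.085),atz(c,*fb(97,330),.085)];Rr=[atz(c,*fa(556,700),.085),atz(c,*fb(328,330),.085)]
print("sil",(L[0]+Rr[0])/2,(L[1]+Rr[1])/2)
# collar face top z=.108 ; shaft/collar junction z=.101
print("collar junction",atz(c,*fa(390,163),.101), "collar edge",atz(c,*fa(390,145),.108))
# key in hand: top z approx tcp-.168 ; end bottom edge
s,Rm=st()
zt=s["tcp_pos"][2]-.168; zb=zt-.014
print("zt",zt)
for p in [(150,453),(247,453)]: print("top",Rm.T@(atz(c,*fb(*p),zt)-s["tcp_pos"])*1e3)
for p in [(150,422),(245,422)]: print("bot",Rm.T@(atz(c,*fb(*p),zb)-s["tcp_pos"])*1e3)
E
```

```text
[[0.5808 0.1769 0.0997]
 [0.5945 0.1781 0.0997]
 [0.5993 0.1152 0.0997]
 [0.5866 0.1137 0.0997]] [0.5903 0.146  0.0997]
slot len 0.06329255929856303 w 0.013830872068236482 0.012798464554944012 ang 94.78734856340553
[[0.5815 0.177  0.093 ]
 [0.594  0.1782 0.093 ]
 [0.5992 0.1148 0.093 ]
 [0.5871 0.1134 0.093 ]] [0.5905 0.1459 0.093 ] 0.06375173496752616
sil [0.5906 0.1452 0.085 ] [0.5944 0.1007 0.085 ]
collar junction [0.5878 0.1817 0.101 ] collar edge [0.5876 0.1817 0.108 ]
t 6.3 tcp [0.5956 0.0738 0.3195] grasp [0.5955 0.0738 0.1645] F [ 0.1  0.8 -1.2] gap 0.0084
[[-0.1127, 0.9936, -0.0008], [0.9936, 0.1127, -0.0001], [0.0, -0.0008, -1.0]] [-0.01  0.4  -0.04  1.13 -0.    1.45]
zt 0.1515180482522134
top [ 32.044   -4.4561 168.0046]
top [ 32.0972   4.5746 167.9973]
bot [ 30.6008  -4.8566 182.0048]
bot [ 30.6575   4.8251 181.9971]
```

```bash
python3 -m crank '[[24,1,0,0,0,2.2,0],[24,0.2,0,0,0,0,0],[23,0.2,0,0,0,0,0],[0,0,10,0,0,0,0],[0,0,10,0,0,0,0],[0,0,8,0,0,0,0],[0,0,0,0,0,0,0],[0,0,0,0,0,0,0]]'
python3 - <<'E'
from h import *
import pickle
s,Rm=st(); c=calibration("wrist"); im=read_camera("wrist"); cv2.imwrite("pics/w4.png",im)
pickle.dump(c,open("w4.pkl","wb"));a=cv2.LUT(im,np.array([min(255,255*(i/150)**.8) for i in range(256)],np.uint8)) 
crop(a,205,170,305,330,4,"w4a.png")
print(Rm.T@(np.array([.5905,.1447,.275])-s["tcp_pos"])*1e3)
E
```

```text
clock: 7.3
tcp_pos: [0.5904, 0.1441, 0.2917]
orientation: [0.0, 0.676, 0.737, -0.0]
wrist_force: [-0.2, 0.3, -0.2]
finger_gap: 0.0084
t 7.3 tcp [0.5904 0.1441 0.2917] grasp [0.5904 0.1441 0.1367] F [-0.2  0.3 -0.2] gap 0.0084
[[-0.0854, 0.9963, 0.0], [0.9963, 0.0854, -0.0001], [-0.0001, 0.0, -1.0]] [ 0.11  0.43 -0.07  1.08 -0.    1.59]
[ 0.5949049   0.19712579 16.72433651]
```

View pics/w4a.png

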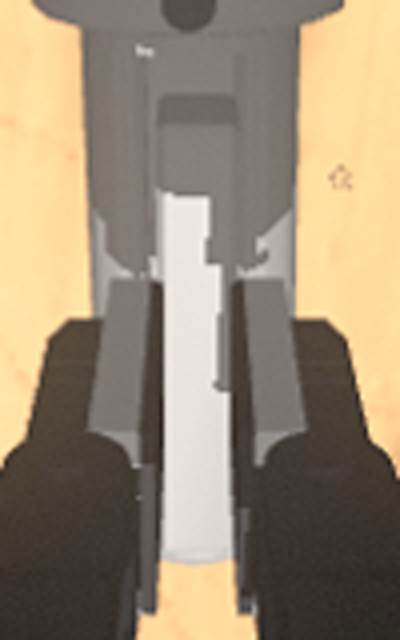

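```bash
python3 - <<'E'
from h import *
import pickle
c=pickle.load(open("w4.pkl","rb"));a=cv2.imread("pics/w4.png")
a=cv2.LUT(a,np.array([min(255,255*(i/130)**.7) for i in range(256)],np.uint8)) 
crop(a,220,165,285,245,9,"w4b.png")
E
```

```text
(no output)
```

View pics/w4b.png

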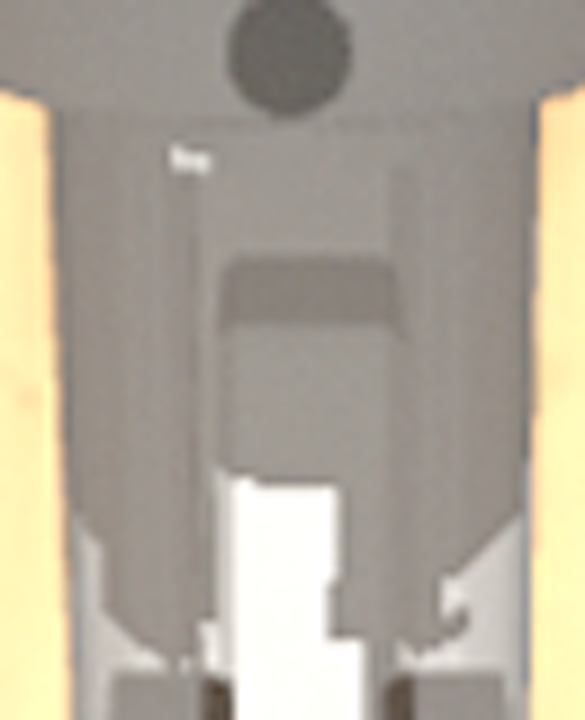

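```bash
python3 - <<'E'
from h import *
import pickle
np.set_printoptions(suppress=True,precision=2)
c=pickle.load(open("w4.pkl","rb"))
f=lambda x,y:((x+.5)/9-.5+220,(y+.5)/9-.5+165)
s,Rm=st();zt=s["tcp_pos"][2]-.168; zb=zt-.014
g=lambda p,z:Rm.T@(atz(c,*f(*p),z)-s["tcp_pos"])*1e3
for n,p,z in [("slotL",(180,200),.0997),("slotR",(412,200),.0997),("floorL",(196,200),.093),("floorR",(390,200),.093),("silL",(54,200),.085),("silR",(536,200),.085),("silL",(72,480),.085),("silR",(526,480),.085),("kbL",(222,270),zb),("kbR",(400,270),zb),("ktL",(222,325),zt),("ktR",(402,330),zt),("collar",(290,120),.101),("slot end",(290,165),.0997)]: print(n,g(p,z))
E
```

```text
t 7.35 tcp [0.59 0.14 0.29] grasp [0.59 0.14 0.14] F [-0.8  0.3 -0.5] gap 0.0081
[[-0.0855, 0.9963, 0.0005], [0.9963, 0.0855, -0.0001], [-0.0001, 0.0005, -1.0]] [ 0.11  0.43 -0.07  1.08 -0.    1.59]
slotL [ 31.43  -7.84 192.27]
slotR [ 31.43   6.07 192.27]
floorL [ 29.46  -7.16 198.97]
floorR [ 29.46   4.95 198.97]
silL [ 27.1  -16.79 206.96]
silR [ 27.11  14.73 206.98]
silL [  7.4  -16.12 206.96]
silR [  7.4   14.55 206.98]
kbL [ 30.32  -5.02 181.99]
kbR [ 30.32   5.04 182.  ]
ktL [ 31.83  -4.59 167.99]
ktR [ 31.56   4.71 168.  ]
collar [ 36.72  -1.23 190.97]
slot end [ 33.6   -1.24 192.27]
```

```bash
python3 -m crank '[[0.5,-0.9,0,0,0,0,0],[0,0,3,0,0,0,0],[0,0,3,0,0,0,0],[0,0,3,0,0,0,0],[0,0,2,0,0,0,0],[0,0,2,0,0,0,0],[0,0,0,0,0,0,0],[0,0,0,0,0,0,0]]'
python3 - <<'E'
from h import *
import pickle
s,Rm=st(); c=calibration("wrist"); im=read_camera("wrist")
a=cv2.LUT(im,np.array([min(255,255*(i/130)**.7) for i in range(256)],np.uint8)) 
crop(a,205,170,305,330,4,"w5a.png")
E
```

```text
clock: 8.35
tcp_pos: [0.5893, 0.145, 0.2787]
orientation: [0.0, 0.676, 0.737, 0.0]
wrist_force: [0.2, -0.2, -0.8]
finger_gap: 0.0084
t 8.35 tcp [0.5893 0.145  0.2787] grasp [0.5893 0.145  0.1237] F [ 0.2 -0.2 -0.8] gap 0.0084
[[-0.0859, 0.9963, 0.0001], [0.9963, 0.0859, -0.0001], [-0.0001, 0.0001, -1.0]] [ 0.11  0.44 -0.09  1.05 -0.    1.59]
```

View pics/w5a.png

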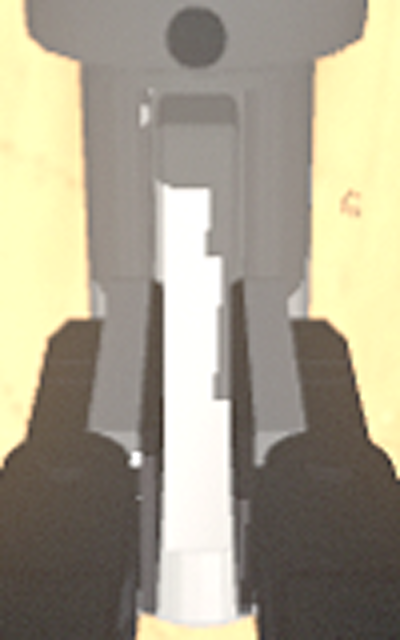

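The key is in the slot mouth with no contact force. I'll lower it the last few millimetres.

```bash
python3 -m crank '[[0,0,1,0,0,0,0],[0,0,1,0,0,0,0],[0,0,1,0,0,0,0],[0,0,0.5,0,0,0,0],[0,0,0,0,0,0,0],[0,0,0,0,0,0,0],[0,0,0,0,0,0,0],[0,0,0,0,0,0,0]]'
python3 - <<'E'
from h import *
st()
E
```

```text
clock: 9.4
tcp_pos: [0.5893, 0.145, 0.2755]
orientation: [0.0, 0.676, 0.737, 0.0]
wrist_force: [-1.8, -0.9, 4.1]
finger_gap: 0.0083
t 9.4 tcp [0.5893 0.145  0.2755] grasp [0.5893 0.1449 0.1205] F [-1.8 -0.9  4.1] gap 0.0083
[[-0.0859, 0.9963, 0.0002], [0.9963, 0.0859, -0.0001], [-0.0001, 0.0002, -1.0]] [ 0.11  0.44 -0.09  1.04 -0.    1.59]
```

```bash
python3 -m crank '[[0,0,0,0,0,0,0.25],[0,0,0,0,0,0,0.25],[0,0,0,0,0,0,0.3],[0,0,0,0,0,0,0.3],[0,0,-10,0,0,0,0.4],[0,0,-25,0,0,0,0.6],[0,0,-40,0,0,0,1],[0,0,-40,0,0,0,1]]'
python3 - <<'E'
from h import *
import pickle
st(); c=calibration("wrist"); im=read_camera("wrist");pickle.dump(c,open("w6.pkl","wb"));cv2.imwrite("pics/w6.png",im)
a=cv2.LUT(im,np.array([min(255,255*(i/130)**.7) for i in range(256)],np.uint8)) 
crop(a,205,130,305,290,4,"w6a.png")
crop(read_camera("scene"),130,130,230,200,7,"s6.png")
E
```

```text
clock: 10.4
tcp_pos: [0.5891, 0.1449, 0.392]
orientation: [0.0, 0.676, 0.737, 0.0]
wrist_force: [0.3, 0.3, 0.2]
finger_gap: 0.0843
t 10.4 tcp [0.5891 0.1449 0.392 ] grasp [0.5892 0.1449 0.237 ] F [0.3 0.3 0.2] gap 0.0843
[[-0.0859, 0.9963, 0.0004], [0.9963, 0.0859, -0.0001], [-0.0001, 0.0004, -1.0]] [ 0.11  0.38  0.11  1.3  -0.    1.59]
```

View pics/w6a.png

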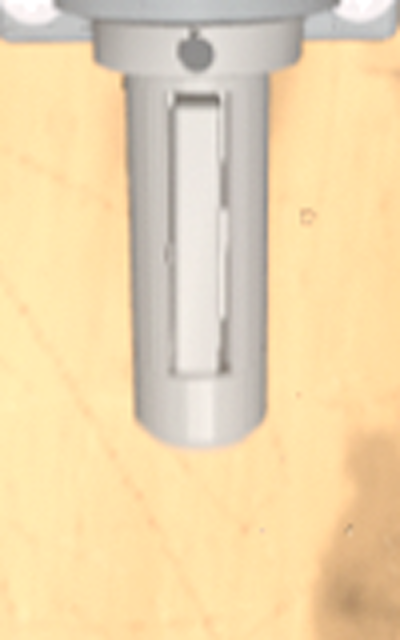

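View pics/s6.png

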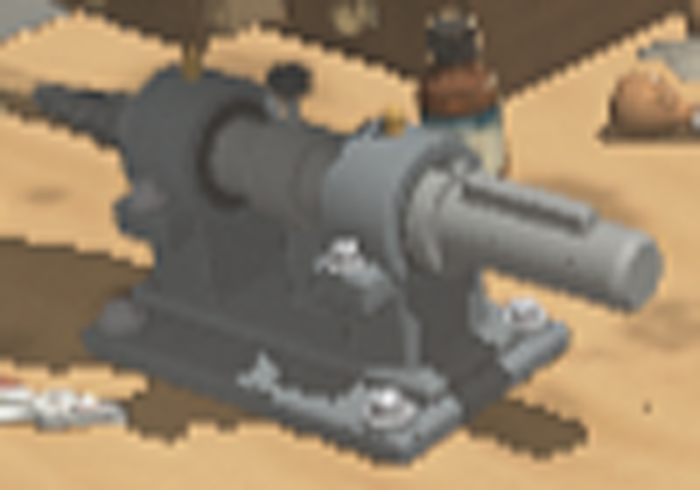

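The key sits in the slot in both views, and the collar and shaft end are clear. I'll measure the shaft axis from this picture, then go to the pulley.

```bash
python3 - <<'E'
from h import *
import pickle
np.set_printoptions(suppress=True,precision=4)
c=pickle.load(open("w6.pkl","rb"))
f=lambda x,y:((x+.5)/4-.5+205,(y+.5)/4-.5+130)
o=-c["extrinsics"][:3,:3].T@c["extrinsics"][:3,3];print(o)
for r,l,rr in [(110,128,270),(250,131,268.5),(400,135,266.5)]:
    m=(atz(c,*f(l,r),.085)+atz(c,*f(rr,r),.085))/2; print(m)
print("end",atz(c,*f(200,445),.085+.014), "collar/shaft",atz(c,*f(200,75),.101))
print("key top",[atz(c,*f(*p),.107) for p in [(177,105),(220,105),(220,374),(177,374)]])
s,Rm=st()
# plan to pulley
top=calibration("top")
p=np.array([.474,-.333]); d=np.r_[p-s["tcp_pos"][:2],0];print(d,Rm.T@d*1e3)
E
```

```text
[0.5824 0.2237 0.3616]
[0.5875 0.1703 0.085 ]
[0.5906 0.1376 0.085 ]
[0.5941 0.0998 0.085 ]
end [0.5943 0.0947 0.099 ] collar/shaft [0.5868 0.1808 0.101 ]
key top [array([0.5825, 0.1752, 0.107 ]), array([0.5914, 0.176 , 0.107 ]), array([0.5968, 0.1163, 0.107 ]), array([0.5874, 0.1155, 0.107 ])]
t 10.5 tcp [0.5903 0.1451 0.3963] grasp [0.5918 0.1453 0.2414] F [0.2 0.5 1.2] gap 0.0858
[[-0.0859, 0.9963, 0.0096], [0.9963, 0.0859, 0.001], [0.0001, 0.0097, -1.0]] [ 0.11  0.38  0.11  1.3  -0.    1.59]
[-0.1163 -0.4781  0.    ] [-466.3756 -156.9745   -1.581 ]
```

```bash
python3 -m crank '[[-58.3,-19.6,0,0,0,0,1],[-58.3,-19.6,0,0,0,0,1],[-58.3,-19.6,0,0,0,0,1],[-58.3,-19.6,0,0,0,0,1],[-58.3,-19.6,0,0,0,0,1],[-58.3,-19.6,0,0,0,0,1],[-58.3,-19.6,0,0,0,0,1],[-58.3,-19.6,0,0,0,0,1]]'; python3 -m crank '[[0,0,5,0,0,-10.5,1],[0,0,5,0,0,-10.5,1],[0,0,5,0,0,-10.5,1],[0,0,5,0,0,-10.5,1],[0,0,0,0,0,-10.5,1],[0,0,0,0,0,-10.5,1],[0,0,0,0,0,-10.5,1],[0,0,0,0,0,-10.5,1]]'
python3 - <<'E'
from h import *
import pickle
st(); c=calibration("wrist"); im=read_camera("wrist");pickle.dump(c,open("w7.pkl","wb"));cv2.imwrite("pics/w7.png",im)
E
```

```text
clock: 11.5
tcp_pos: [0.4723, -0.335, 0.3904]
orientation: [0.0, 0.676, 0.737, 0.0]
wrist_force: [1.9, -0.4, 0.4]
finger_gap: 0.0855
clock: 12.5
tcp_pos: [0.473, -0.3331, 0.3702]
orientation: [-0.0, 0.006, 1.0, 0.0]
wrist_force: [0.4, 0.6, -0.6]
finger_gap: 0.0855
t 12.5 tcp [ 0.473  -0.3331  0.3702] grasp [ 0.473  -0.3331  0.2152] F [ 0.4  0.6 -0.6] gap 0.0855
[[-0.9999, 0.0126, -0.0001], [0.0126, 0.9999, 0.0], [0.0001, 0.0, -1.0]] [-0.75  0.33 -0.01  1.23 -0.   -0.74]
```

View pics/w7.png

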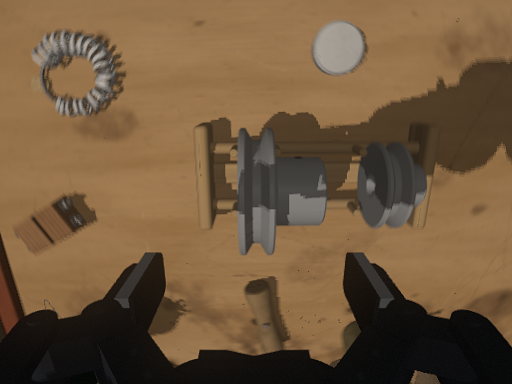

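```bash
python3 - <<'E'
from h import *
a=cv2.imread("pics/w7.png");a=cv2.LUT(a,np.array([min(255,255*(i/150)**.8) for i in range(256)],np.uint8)) 
crop(a,190,110,345,265,4.5,"w7a.png")
E
```

```text
(no output)
```

View pics/w7a.png

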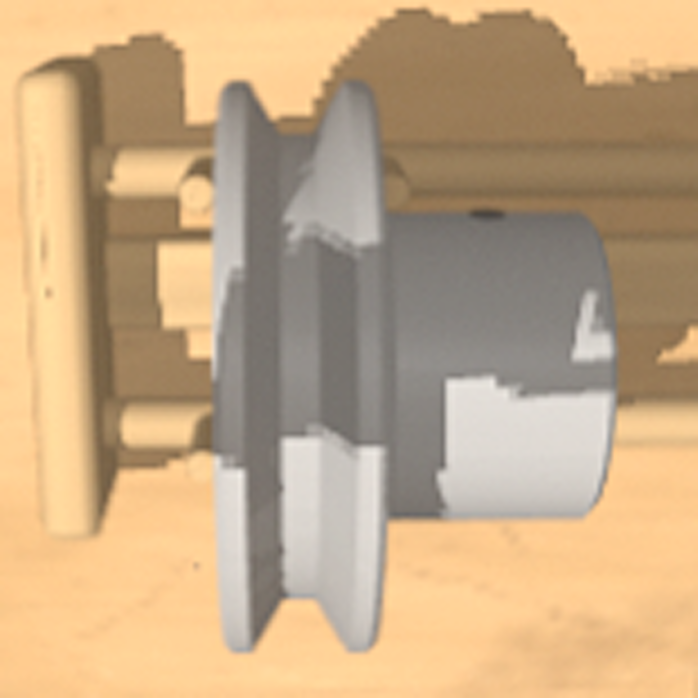

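```bash
python3 - <<'E'
from h import *
import pickle
np.set_printoptions(suppress=True,precision=4)
c=pickle.load(open("w7.pkl","rb"))
f=lambda x,y:((x+.5)/4.5-.5+190,(y+.5)/4.5-.5+110)
for p,z in [((215,400),.132),((386,400),.132),((616,380),.107),((235,82),.077),((352,82),.077),((240,652),.077),((360,652),.077),((30,75),.042),((75,70),.042),((92,530),.042),((50,532),.042),((400,213),.077),((590,213),.077),((400,517),.077),((590,517),.077)]: print(p,atz(c,*f(*p),z))
E
```

```text
(215, 400) [ 0.4638 -0.3441  0.132 ]
(386, 400) [ 0.4642 -0.3175  0.132 ]
(616, 380) [ 0.4694 -0.2757  0.107 ]
(235, 82) [ 0.4206 -0.342   0.077 ]
(352, 82) [ 0.4208 -0.3204  0.077 ]
(240, 652) [ 0.538  -0.3438  0.077 ]
(360, 652) [ 0.5383 -0.3186  0.077 ]
(30, 75) [ 0.422  -0.3861  0.042 ]
(75, 70) [ 0.4211 -0.3766  0.042 ]
(92, 530) [ 0.5252 -0.3788  0.042 ]
(50, 532) [ 0.5256 -0.3885  0.042 ]
(400, 213) [ 0.4454 -0.3113  0.077 ]
(590, 213) [ 0.4458 -0.2753  0.077 ]
(400, 517) [ 0.5077 -0.3106  0.077 ]
(590, 517) [ 0.5082 -0.272   0.077 ]
```

```bash
python3 - <<'E'
from h import *
import pickle
c=pickle.load(open("w7.pkl","rb"))
o=-c["extrinsics"][:3,:3].T@c["extrinsics"][:3,3];print(o)
for a,b,r in [(.4207,.53815,.055),(.4456,.508,.03)]:
    t=[np.arctan2(x-o[0],o[2]-.077) for x in (a,b)]
    m=np.mean(t);h=(t[1]-t[0])/2;d=r/np.sin(h);print("center x",o[0]+d*np.sin(m),"z",o[2]-d*np.cos(m))
s,Rm=st()
E
```

```text
[ 0.39436138 -0.33171841  0.3398312 ]
center x 0.47609164596416936 z 0.07584071506058065
center x 0.4768617091672631 z 0.07342495928673426
t 12.55 tcp [ 0.473  -0.3331  0.3702] grasp [ 0.473  -0.3331  0.2152] F [-0.2  0.3  0.2] gap 0.0854
[[-1.0, 0.0073, -0.0], [0.0073, 1.0, 0.0], [0.0, 0.0, -1.0]] [-0.75  0.33 -0.01  1.23 -0.   -0.74]
```

```bash
python3 -m crank '[[-3,2,20,0,0,0.8,1],[0,0,25,0,0,0,1],[0,0,25,0,0,0,1],[0,0,15,0,0,0,0.8],[0,0,5,0,0,0,0.6],[0,0,0,0,0,0,0.45],[0,0,0,0,0,0,0],[0,0,0,0,0,0,0]]' 110; python3 -m crank '[[0,0,0,0,0,0,0],[0,0,0,0,0,0,0],[0,0,0,0,0,0,0],[0,0,0,0,0,0,0],[0,0,-5,0,0,0,0],[0,0,-10,0,0,0,0],[0,0,-15,0,0,0,0],[0,0,-20,0,0,0,0]]'
python3 - <<'E'
from h import *
import pickle
st(); c=calibration("wrist"); im=read_camera("wrist");pickle.dump(c,open("w8.pkl","wb"));cv2.imwrite("pics/w8.png",im)
im=read_camera("scene");cv2.imwrite("pics/s8.png",im); crop(im,255,150,415,330,4,"s8a.png")
E
```

```text
clock: 13.55
tcp_pos: [0.4764, -0.3316, 0.2815]
orientation: [0.001, 0.016, 1.0, -0.001]
wrist_force: [-1.2, 0.7, 4.3]
finger_gap: 0.0259
clock: 14.55
tcp_pos: [0.4761, -0.3311, 0.3309]
orientation: [-0.0, 0.016, 1.0, 0.0]
wrist_force: [-0.4, 0.8, -4.0]
finger_gap: 0.0261
t 14.55 tcp [ 0.4761 -0.3311  0.3309] grasp [ 0.476  -0.331   0.1759] F [-0.4  0.8 -4. ] gap 0.0261
[[-0.9995, 0.0326, -0.0006], [0.0326, 0.9995, 0.0005], [0.0006, 0.0005, -1.0]] [-0.75  0.35 -0.08  1.14 -0.   -0.71]
```

View pics/w8.png

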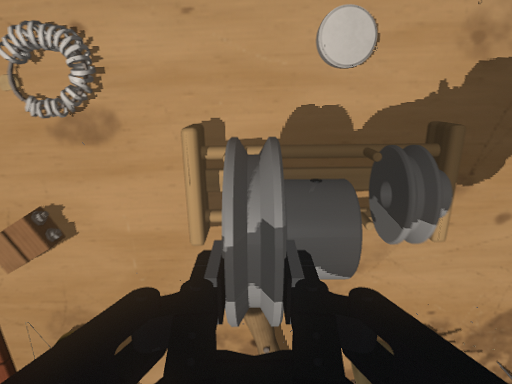

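View pics/s8a.png

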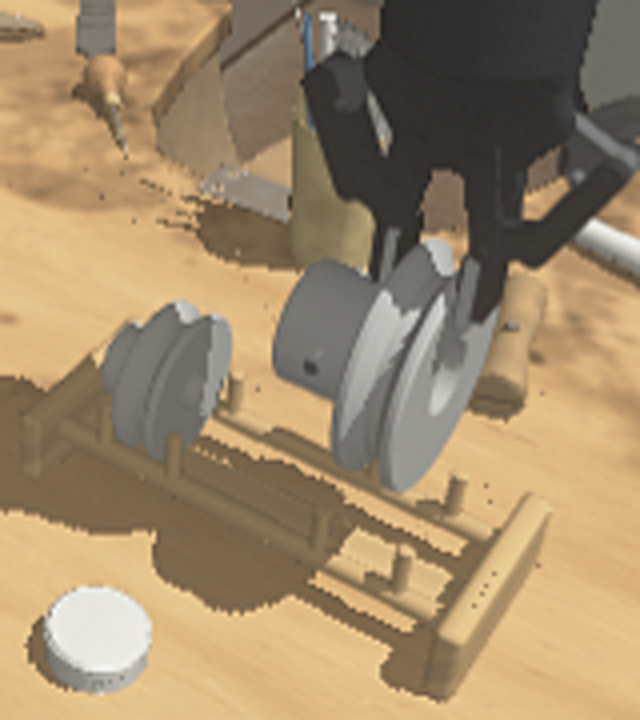

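```bash
python3 -m crank '[[0,0,-40,0,0,0,0],[0,0,-40,0,0,0,0],[-16,51,0,0,0,0,0],[-16,51,0,0,0,0,0],[-16,51,0,0,0,0,0],[-16,51,0,0,0,0,0],[-16,51,0,0,0,0,0],[-16,51,0,0,0,0,0]]'; python3 -m crank '[[-16.4,42,0,0,0,-6.9,0],[0,0,15,0,0,0,0],[0,0,25,0,0,0,0],[0,0,30,0,0,0,0],[0,0,30,0,0,0,0],[0,0,15,0,0,0,0],[0,0,5,0,0,0,0],[0,0,0,0,0,0,0]]'
python3 - <<'E'
from h import *
import pickle
s,Rm=st(); c=calibration("wrist"); im=read_camera("wrist");pickle.dump(c,open("w9.pkl","wb"));cv2.imwrite("pics/w9.png",im)
im=read_camera("scene");cv2.imwrite("pics/s9.png",im); crop(im,140,90,320,250,4,"s9a.png")
im=read_camera("top");cv2.imwrite("pics/t9.png",im); crop(im,140,130,270,230,6,"t9a.png")
print(Rm.T@(np.array([.6001,.0232,.2892])-s["tcp_pos"])*1e3)
E
```

```text
clock: 15.65
tcp_pos: [0.5824, -0.0268, 0.4099]
orientation: [-0.0, 0.016, 1.0, -0.0]
wrist_force: [0.3, 0.1, -3.5]
finger_gap: 0.0263
clock: 16.65
tcp_pos: [0.6001, 0.0126, 0.2906]
orientation: [0.0, -0.044, 0.999, -0.0]
wrist_force: [-0.3, -0.6, -3.4]
finger_gap: 0.0257
t 16.65 tcp [0.6001 0.0126 0.2906] grasp [0.6001 0.0126 0.1356] F [-0.3 -0.6 -3.4] gap 0.0257
[[-0.9962, -0.0872, 0.0006], [-0.0872, 0.9962, -0.0002], [-0.0006, -0.0003, -1.0]] [-0.11  0.42 -0.09  1.06 -0.   -0.2 ]
[-0.96664209 10.54290513  1.4163063 ]
```

View pics/w9.png

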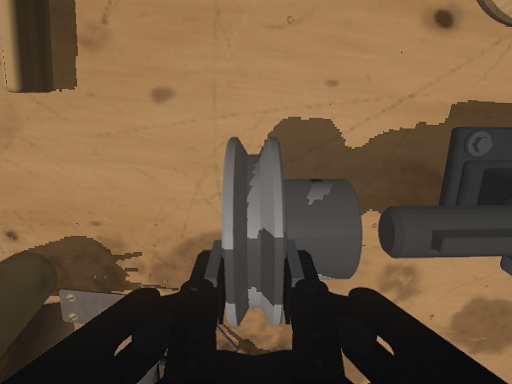

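View pics/s9a.png

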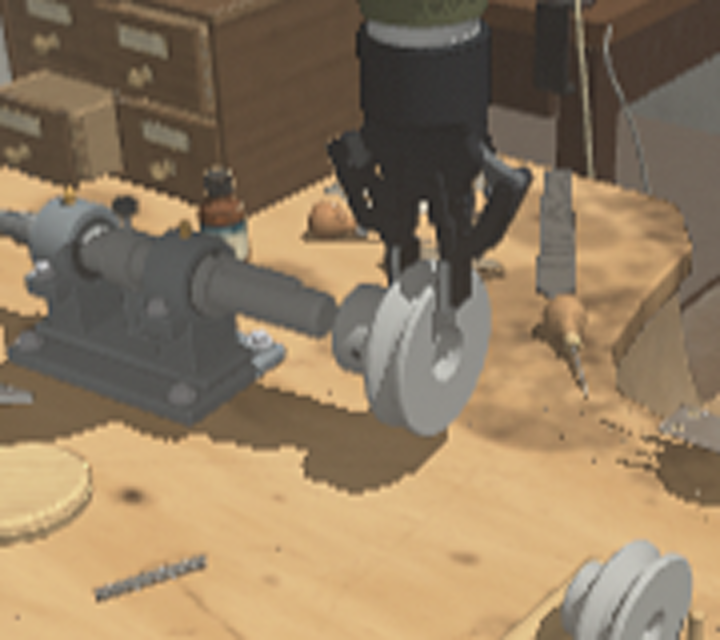

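View pics/t9a.png

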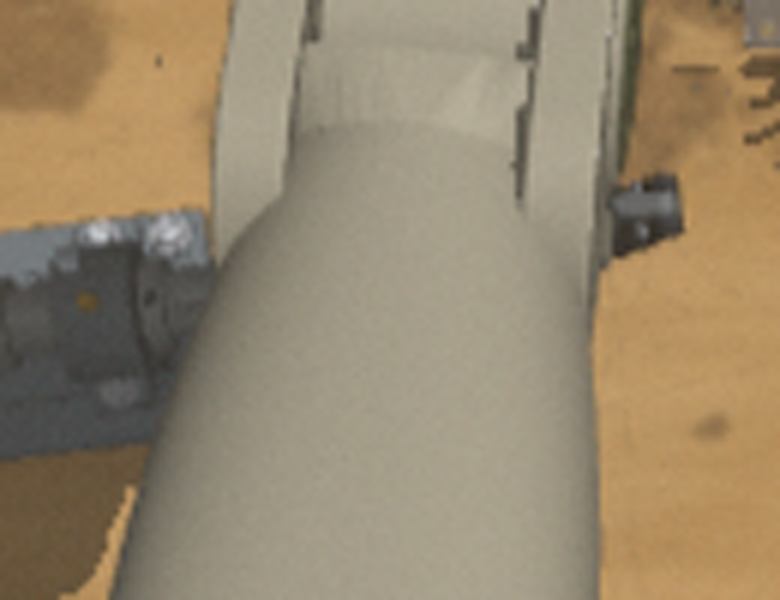

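The wrist view shows the boss (columns 285–361, rows 180–278) next to the shaft (columns 380–512, rows 205–257), so I can compare their axes directly. I'll enlarge.

```bash
python3 - <<'E'
from h import *
a=cv2.imread("pics/w9.png");a=cv2.LUT(a,np.array([min(255,255*(i/130)**.7) for i in range(256)],np.uint8)) 
crop(a,280,165,400,295,6,"w9a.png")
crop(a,370,165,512,295,5.5,"w9b.png")
E
```

```text
(no output)
```

View pics/w9a.png

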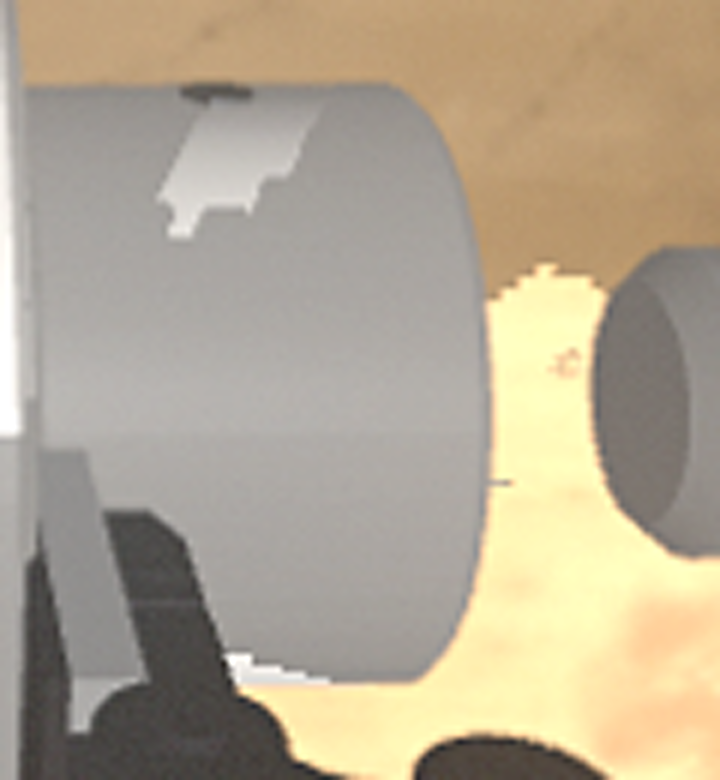

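View pics/w9b.png

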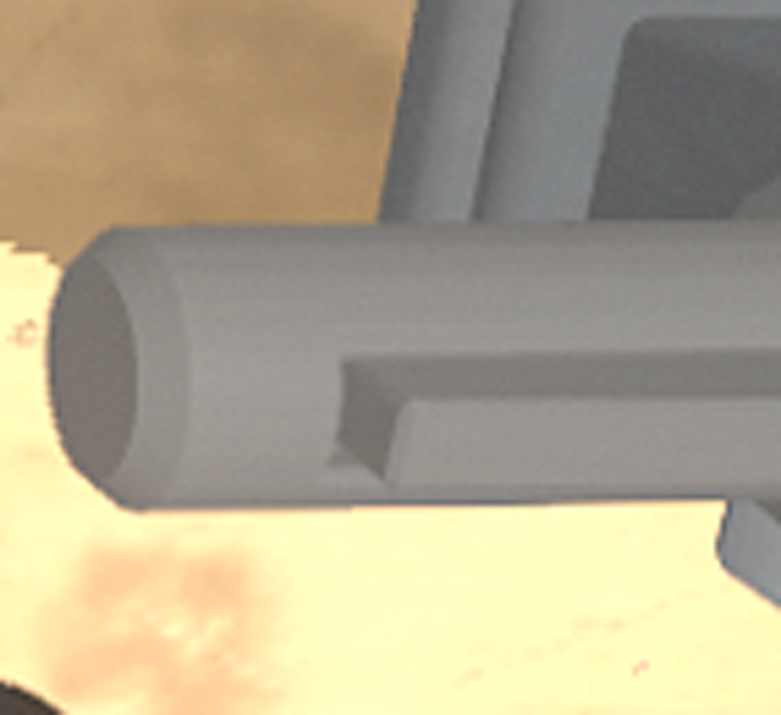

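```bash
cat > cyl.py <<'E'
from h import *
def axis(c,top,bot,r,ang,Rm,tcp,ori=True):
    u=np.array([np.cos(np.radians(ang)),np.sin(np.radians(ang)),0]);e1=np.cross([0,0,1.],u)*-1 # perpendicular horizontal (~ +x)
    o,_=ray(c,0,0)
    def A(p): _,d=ray(c,*p); return np.arctan2(d@e1,-d[2])
    at=[A(p) for p in top];ab=[A(p) for p in bot]
    m=(np.mean(at)+np.mean(ab))/2;h=(np.mean(ab)-np.mean(at))/2;d=r/np.sin(abs(h))
    return o@e1+d*np.sin(m), o[2]-d*np.cos(m), np.degrees(at),np.degrees(ab)
E
python3 - <<'E'
from cyl import *
import pickle
np.set_printoptions(suppress=True,precision=3)
c=pickle.load(open("w9.pkl","rb"));s,Rm=st()
fa=lambda x,y:((x+.5)/6-.5+280,(y+.5)/6-.5+165)
fb=lambda x,y:((x+.5)/5.5-.5+370,(y+.5)/5.5-.5+165)
for ang in (94,94.5,95,95.5,96):
  print(ang,"boss",axis(c,[fa(60,86),fa(370,84)],[fa(350,683),fa(400,683)],.03,ang,0,0))
  print(ang,"shaft",axis(c,[fb(130,227),fb(450,223),fb(680,220)],[fb(150,510),fb(450,504),fb(700,498)],.016,ang,0,0))
# end distances along u at z of axis
print("boss end", atz(c,*fa(490,400),.113),"shaft end",atz(c,*fa(592,400),.09))
E
```

```text
t 16.8 tcp [0.6   0.013 0.291] grasp [0.601 0.013 0.136] F [ 0.1  0.3 -3.6] gap 0.0261
[[-0.9962, -0.0875, 0.0022], [-0.0875, 0.9962, -0.0004], [-0.0022, -0.0006, -1.0]] [-0.11  0.42 -0.09  1.06 -0.   -0.2 ]
94 boss (np.float64(0.5980830256597812), np.float64(0.08456540601813073), array([14.855, 14.622]), array([32.736, 32.724]))
94 shaft (np.float64(0.5996353806631167), np.float64(0.08285380438412951), array([19.497, 19.195, 18.972]), array([28.922, 28.669, 28.449]))
94.5 boss (np.float64(0.5980371890176328), np.float64(0.08491945971911227), array([14.911, 14.76 ]), array([32.849, 32.848]))
94.5 shaft (np.float64(0.6004209894199056), np.float64(0.08285603544885434), array([19.711, 19.501, 19.347]), array([29.123, 28.95 , 28.799]))
95 boss (np.float64(0.5979503417272852), np.float64(0.08526015794114225), array([14.967, 14.896]), array([32.96, 32.97]))
95 shaft (np.float64(0.6011680241614054), np.float64(0.08284231528757305), array([19.923, 19.806, 19.719]), array([29.323, 29.228, 29.145]))
95.5 boss (np.float64(0.5978225194345979), np.float64(0.0855876973516412), array([15.022, 15.03 ]), array([33.068, 33.089]))
95.5 shaft (np.float64(0.6018766089151211), np.float64(0.08281286483159297), array([20.134, 20.107, 20.089]), array([29.519, 29.502, 29.486]))
96 boss (np.float64(0.5976537603449281), np.float64(0.0859022670570132), array([15.075, 15.164]), array([33.175, 33.206]))
96 shaft (np.float64(0.6025468665622379), np.float64(0.08276789670137152), array([20.343, 20.406, 20.455]), array([29.713, 29.774, 29.824]))
boss end [0.584 0.067 0.113] shaft end [0.593 0.087 0.09 ]
```

```bash
python3 -m crank '[[-1.3,4,0.7,0,0,0,0],[-1.4,4,0.7,0,0,0,0],[0,4,0,0,0,0,0],[0,0,0,0,0,0,0],[0,0,0,0,0,0,0],[0,0,0,0,0,0,0],[0,0,0,0,0,0,0],[0,0,0,0,0,0,0]]'
python3 - <<'E'
from h import *
import pickle
s,Rm=st(); c=calibration("wrist"); im=read_camera("wrist");pickle.dump(c,open("w10.pkl","wb"));cv2.imwrite("pics/w10.png",im)
a=cv2.LUT(im,np.array([min(255,255*(i/130)**.7) for i in range(256)],np.uint8)) 
crop(a,300,165,432,295,6,"w10a.png")
im=read_camera("scene");cv2.imwrite("pics/s10.png",im); crop(im,190,140,270,205,9,"s10a.png")
E
```

```text
clock: 17.8
tcp_pos: [0.6015, 0.025, 0.2888]
orientation: [0.0, -0.044, 0.999, -0.0]
wrist_force: [0.7, 0.0, -4.0]
finger_gap: 0.0262
t 17.8 tcp [0.6015 0.025  0.2888] grasp [0.6015 0.025  0.1338] F [ 0.7  0.  -4. ] gap 0.0262
[[-0.9962, -0.0875, 0.0001], [-0.0875, 0.9962, -0.0001], [-0.0, -0.0001, -1.0]] [-0.09  0.42 -0.09  1.06 -0.   -0.18]
```

View pics/w10a.png

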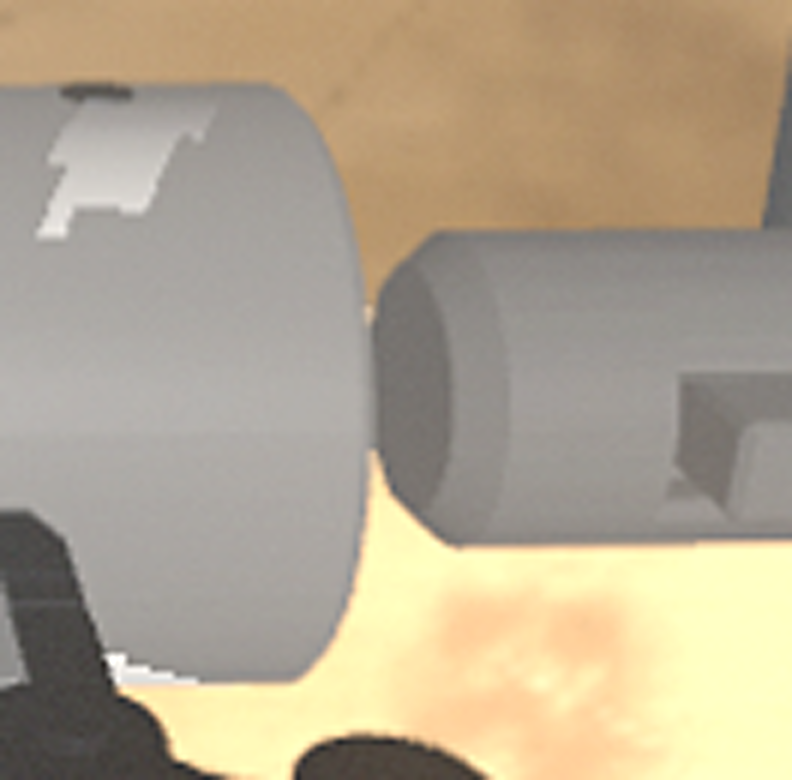

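View pics/s10a.png

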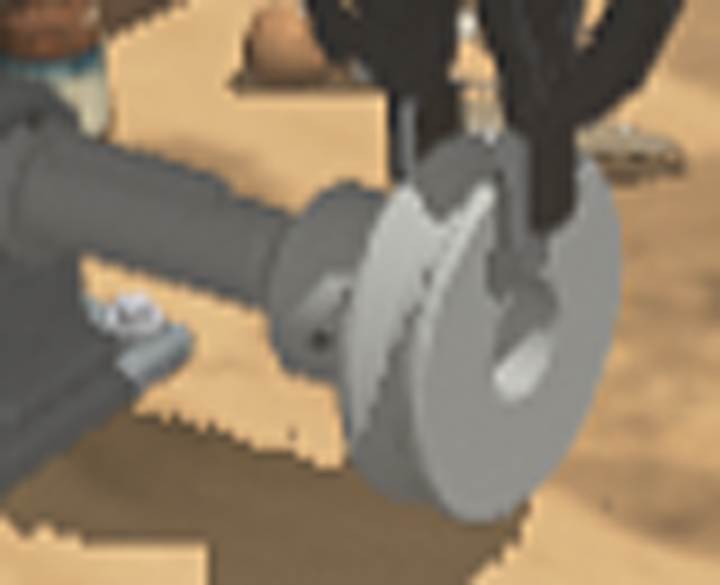

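```bash
python3 - <<'E'
from cyl import *
import pickle
np.set_printoptions(suppress=True,precision=3)
c=pickle.load(open("w10.pkl","rb"))
f=lambda x,y:((x+.5)/6-.5+300,(y+.5)/6-.5+165)
for ang in (95,95.5,96):
  B=axis(c,[f(20,85),f(260,83.5)],[f(200,683.5),f(285,683.5)],.03,ang,0,0)
  S=axis(c,[f(460,231),f(600,229),f(760,227.5)],[f(470,546),f(600,544),f(770,541)],.016,ang,0,0)
  print(ang,"boss",B,np.mean([B[2].mean(),B[3].mean()]),"\n   shaft",S,np.mean([S[2].mean(),S[3].mean()]))
E
```

```text
95 boss (np.float64(0.6001619572244897), np.float64(0.08375366517355565), array([14.898, 14.841]), array([32.932, 32.948])) 23.90465883717274 
   shaft (np.float64(0.6008736238069653), np.float64(0.08385770986297847), array([19.366, 19.307, 19.264]), array([28.947, 28.916, 28.873])) 24.112232507985425
95.5 boss (np.float64(0.6002155520234471), np.float64(0.08394919994218086), array([14.973, 14.978]), array([33.034, 33.069])) 24.013642693951986 
   shaft (np.float64(0.6014190631343539), np.float64(0.0838169943891936), array([19.552, 19.529, 19.528]), array([29.118, 29.118, 29.115])) 24.32631433105142
96 boss (np.float64(0.6002281995312644), np.float64(0.08413266095491326), array([15.048, 15.115]), array([33.134, 33.187])) 24.120888484534316 
   shaft (np.float64(0.6019251990613506), np.float64(0.08376296731748237), array([19.735, 19.748, 19.789]), array([29.286, 29.317, 29.354])) 24.538058129576253
```

```bash
python3 -m crank '[[-1.2,0,0,0,0,0,0],[0,4,0,0,0,0,0],[0,4,0,0,0,0,0],[0,4,0,0,0,0,0],[0,3,0,0,0,0,0],[0,3,0,0,0,0,0],[0,3,0,0,0,0,0],[0,0,0,0,0,0,0]]'
python3 - <<'E'
from h import *
import pickle
s,Rm=st(); print(s["ft_torque"]);c=calibration("wrist"); im=read_camera("wrist");pickle.dump(c,open("w11.pkl","wb"));cv2.imwrite("pics/w11.png",im)
a=cv2.LUT(im,np.array([min(255,255*(i/130)**.7) for i in range(256)],np.uint8)) 
crop(a,280,145,440,295,5,"w11a.png")
E
```

```text
clock: 18.9
tcp_pos: [0.6008, 0.0464, 0.2888]
orientation: [0.0, -0.044, 0.999, -0.0]
wrist_force: [-0.2, 0.2, -3.5]
finger_gap: 0.0258
t 18.9 tcp [0.6008 0.0464 0.2888] grasp [0.6008 0.0464 0.1338] F [-0.2  0.2 -3.5] gap 0.0258
[[-0.9961, -0.088, 0.0], [-0.088, 0.9961, -0.0001], [-0.0, -0.0001, -1.0]] [-0.06  0.42 -0.09  1.06 -0.   -0.14]
[-0.02115313 -0.02213233  0.02189232]
```

View pics/w11a.png

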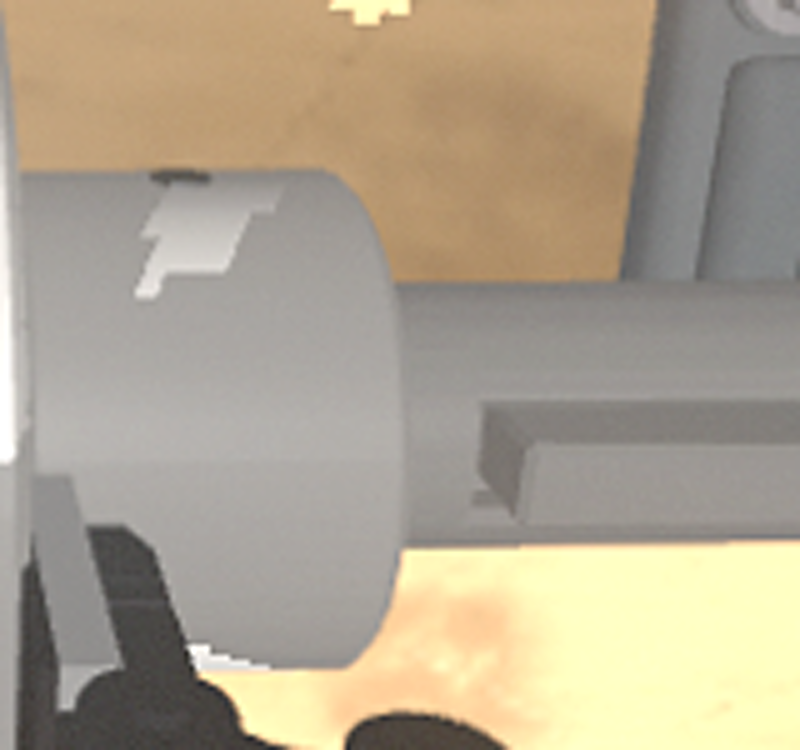

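```bash
python3 - <<'E'
from cyl import *
import pickle
np.set_printoptions(suppress=True,precision=3)
c=pickle.load(open("w11.pkl","rb"))
f=lambda x,y:((x+.5)/5-.5+280,(y+.5)/5-.5+145)
for ang in (95,95.5,96):
  B=axis(c,[f(40,173),f(320,171)],[f(280,668),f(345,668)],.03,ang,0,0)
  S=axis(c,[f(410,284),f(600,282)],[f(430,547.5),f(600,545),f(770,542)],.016,ang,0,0)
  print(ang,"boss",B,np.mean([B[2].mean(),B[3].mean()]),"\n   shaft",S,np.mean([S[2].mean(),S[3].mean()]))
E
```

```text
95 boss (np.float64(0.601867613851382), np.float64(0.08259333376880237), array([14.979, 14.887]), array([32.876, 32.89 ])) 23.907871404435337 
   shaft (np.float64(0.6011243793369183), np.float64(0.08343353243210824), array([19.045, 18.97 ]), array([28.658, 28.607, 28.552])) 23.806318172014528
95.5 boss (np.float64(0.6020347071199408), np.float64(0.08292299897420158), array([15.031, 15.026]), array([32.982, 33.013])) 24.012708270367114 
   shaft (np.float64(0.6015743627143579), np.float64(0.08388518571876358), array([19.208, 19.192]), array([28.812, 28.81 , 28.803])) 24.004024864684666
96 boss (np.float64(0.6021605405106765), np.float64(0.08323962383225428), array([15.082, 15.163]), array([33.085, 33.133])) 24.115805156799027 
   shaft (np.float64(0.6019824575309553), np.float64(0.08431976651305698), array([19.369, 19.412]), array([28.964, 29.01 , 29.051])) 24.19949977410731
```

```bash
python3 -m crank '[[0,3,0,0,0,0,0],[0,3,0,0,0,0,0],[0,3,0,0,0,0,0],[0,3,0,0,0,0,0],[0,4,0,0,0,0,0],[0,4,0,0,0,0,0],[0,4,0,0,0,0,0],[0,0,0,0,0,0,0]]'
python3 - <<'E'
from h import *
import pickle
s,Rm=st(); print(s["ft_torque"]);c=calibration("wrist"); im=read_camera("wrist");cv2.imwrite("pics/w12.png",im);pickle.dump(c,open("w12.pkl","wb"))
a=cv2.LUT(im,np.array([min(255,255*(i/130)**.7) for i in range(256)],np.uint8)) 
crop(a,280,145,440,295,5,"w12a.png")
E
```

```text
clock: 19.95
tcp_pos: [0.5987, 0.0704, 0.2887]
orientation: [-0.0, -0.044, 0.999, -0.0]
wrist_force: [0.7, 0.2, -3.4]
finger_gap: 0.0262
t 19.95 tcp [0.5987 0.0704 0.2887] grasp [0.5987 0.0704 0.1337] F [ 0.7  0.2 -3.4] gap 0.0262
[[-0.9961, -0.0882, -0.0001], [-0.0882, 0.9961, -0.0001], [0.0001, -0.0001, -1.0]] [-0.02  0.42 -0.08  1.06 -0.   -0.1 ]
[-0.06930679  0.01050287 -0.02904564]
```

View pics/w12a.png

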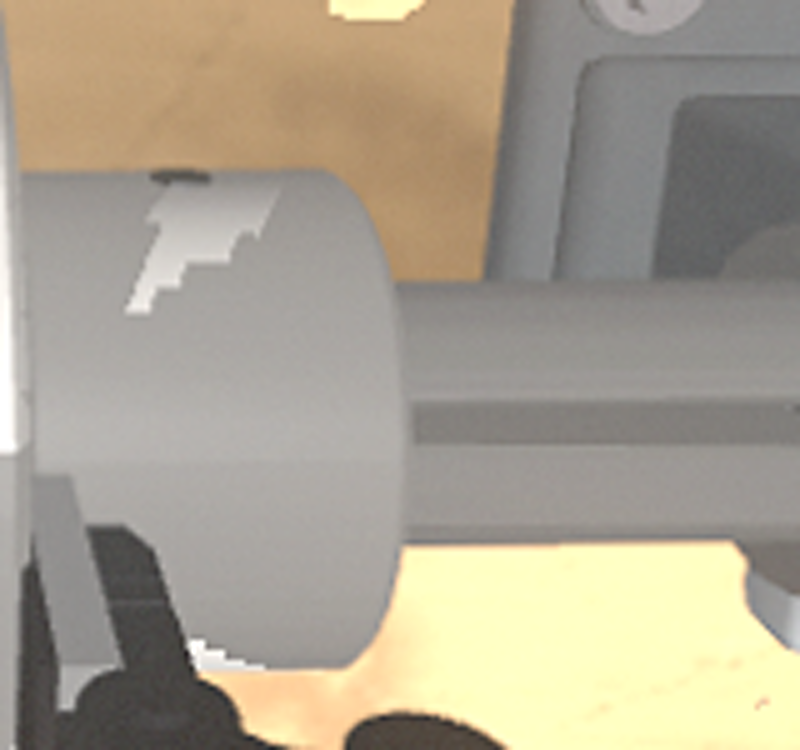

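The boss is now over the key with no contact force. I'll keep advancing.

```bash
python3 -m crank '[[0,6,0,0,0,0,0],[0,6,0,0,0,0,0],[0,6,0,0,0,0,0],[0,6,0,0,0,0,0],[0,6,0,0,0,0,0],[0,6,0,0,0,0,0],[0,6,0,0,0,0,0],[0,4,0,0,0,0,0]]'
python3 - <<'E'
from h import *
import pickle
s,Rm=st(); print(s["ft_torque"]);c=calibration("wrist"); im=read_camera("wrist");cv2.imwrite("pics/w13.png",im);pickle.dump(c,open("w13.pkl","wb"))
a=cv2.LUT(im,np.array([min(255,255*(i/130)**.7) for i in range(256)],np.uint8)) 
crop(a,280,145,440,295,5,"w13a.png")
E
```

```text
clock: 21.0
tcp_pos: [0.5947, 0.1163, 0.2888]
orientation: [0.0, -0.044, 0.999, -0.0]
wrist_force: [0.3, 0.3, -4.3]
finger_gap: 0.0261
t 21.0 tcp [0.5947 0.1163 0.2888] grasp [0.5947 0.1163 0.1338] F [ 0.3  0.3 -4.3] gap 0.0261
[[-0.9961, -0.0879, 0.0001], [-0.0879, 0.9961, -0.0001], [-0.0001, -0.0001, -1.0]] [ 0.06  0.43 -0.08  1.07 -0.   -0.03]
[-3.67139179e-02 -1.44220429e-05 -1.84862840e-02]
```

View pics/w13a.png

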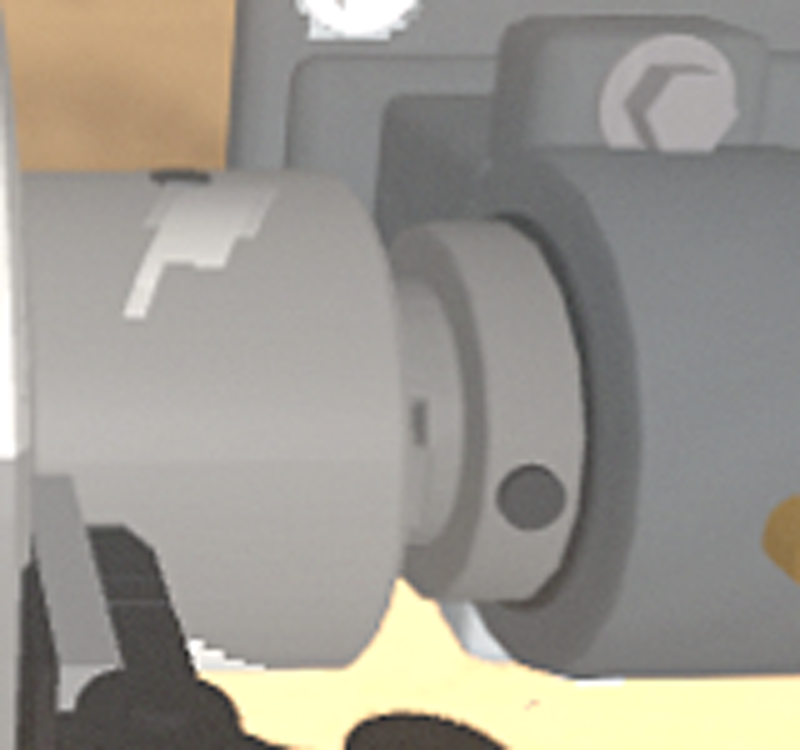

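```bash
python3 -m crank '[[0,3,0,0,0,0,0],[0,2,0,0,0,0,0],[0,1,0,0,0,0,0],[0,1,0,0,0,0,0],[0,1,0,0,0,0,0],[0,0.5,0,0,0,0,0],[0,0,0,0,0,0,0],[0,0,0,0,0,0,0]]'
python3 - <<'E'
from h import *
import pickle
s,Rm=st(); print(s["ft_torque"]);c=calibration("wrist"); im=read_camera("wrist");cv2.imwrite("pics/w14.png",im)
a=cv2.LUT(im,np.array([min(255,255*(i/130)**.7) for i in range(256)],np.uint8)) 
crop(a,330,165,410,285,6,"w14a.png")
E
```

```text
clock: 22.05
tcp_pos: [0.594, 0.1243, 0.2888]
orientation: [-0.0, -0.044, 0.999, -0.0]
wrist_force: [-0.2, 0.7, -2.9]
finger_gap: 0.0259
t 22.05 tcp [0.594  0.1243 0.2888] grasp [0.594  0.1243 0.1338] F [-0.2  0.7 -2.9] gap 0.0259
[[-0.9962, -0.0876, -0.0], [-0.0876, 0.9962, -0.0001], [0.0, -0.0001, -1.0]] [ 0.07  0.43 -0.07  1.07 -0.   -0.01]
[ 0.02115524  0.02765677 -0.04570634]
```

View pics/w14a.png

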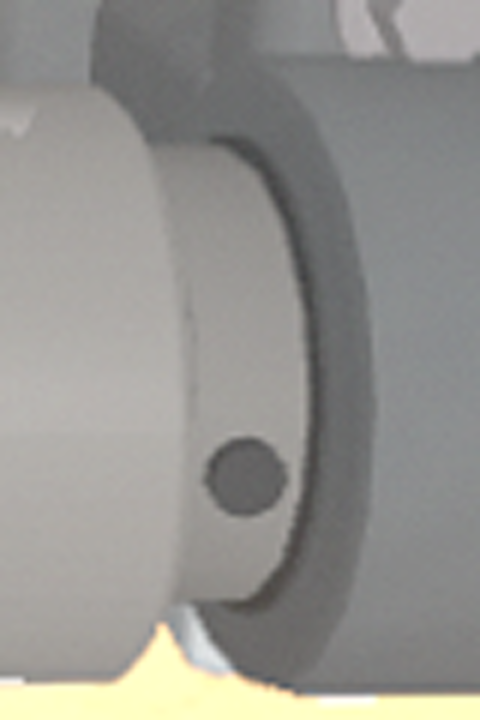

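```bash
python3 -m crank '[[0,0.5,0,0,0,0,0],[0,0.5,0,0,0,0,0],[0,0.5,0,0,0,0,0],[0,0.5,0,0,0,0,0],[0,0,0,0,0,0,0],[0,0,0,0,0,0,0],[0,0,0,0,0,0,0],[0,0,0,0,0,0,0]]'
```

```text
clock: 23.1
tcp_pos: [0.5938, 0.126, 0.2888]
orientation: [0.0, -0.044, 0.999, -0.001]
wrist_force: [-0.3, -6.3, -2.0]
finger_gap: 0.0258
```

```bash
python3 -m crank '[[0,0.5,0,0,0,0,0],[0,0.5,0,0,0,0,0],[0,0,0,0,0,0,0],[0,0,0,0,0,0,0],[0,0,0,0,0,0,0],[0,0,0,0,0,0,0],[0,0,0,0,0,0,0],[0,0,0,0,0,0,0]]'
```

```text
clock: 24.1
tcp_pos: [0.5938, 0.1264, 0.2889]
orientation: [0.0, -0.043, 0.999, -0.001]
wrist_force: [-1.8, -7.7, -1.0]
finger_gap: 0.0258
```

```bash
python3 -m crank '[[0,0,0.7,0,0,0,0],[0,0,0.7,0,0,0,0],[0,0,0,0,0,0,0],[0,0,0,0,0,0,0],[0,0,0,0,0,0,0.36],[0,0,0,0,0,0,0.4],[0,0,0,0,0,0,0.45],[0,0,0,0,0,0,0.5]]' 20
python3 - <<'E'
from h import *
s,Rm=st(); im=read_camera("wrist");cv2.imwrite("pics/w15.png",im)
a=cv2.LUT(im,np.array([min(255,255*(i/130)**.7) for i in range(256)],np.uint8)) 
crop(a,190,120,430,340,3.2,"w15a.png")
E
```

```text
clock: 25.1
tcp_pos: [0.5937, 0.1277, 0.2875]
orientation: [0.0, -0.044, 0.999, 0.0]
wrist_force: [1.2, 0.4, -0.2]
finger_gap: 0.0428
t 25.1 tcp [0.5937 0.1277 0.2875] grasp [0.5938 0.1278 0.1325] F [ 1.2  0.4 -0.2] gap 0.0428
[[-0.9961, -0.0882, 0.0003], [-0.0882, 0.9961, 0.0006], [-0.0004, 0.0005, -1.0]] [ 0.08  0.43 -0.07  1.07  0.   -0.01]
```

View pics/w15a.png

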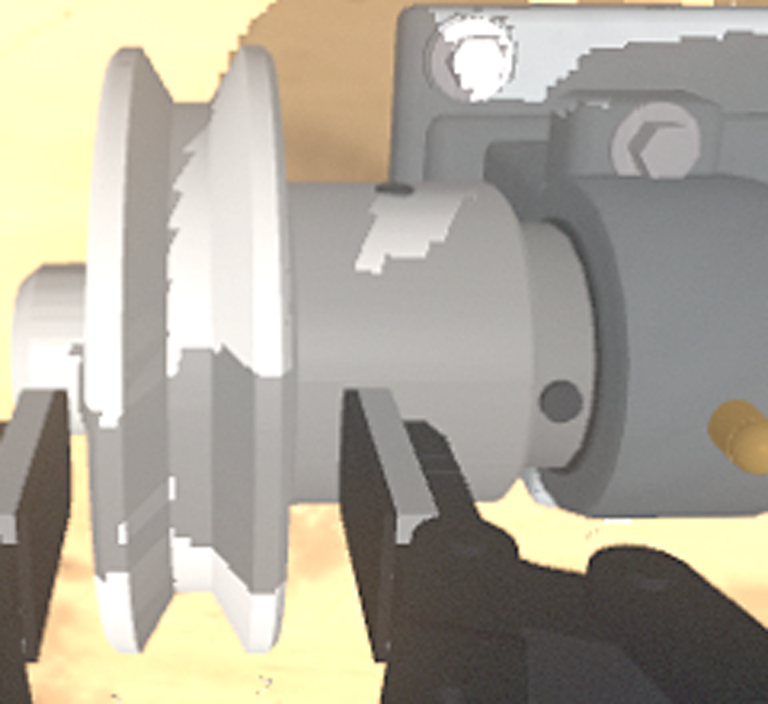

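Both fingers are clear of the rim and the boss looks up against the collar. I'll rise and check.

```bash
python3 -m crank '[[0,0,-8,0,0,0,0.5],[0,0,-15,0,0,0,0.5],[0,0,-25,0,0,0,0.5],[0,0,-25,0,0,0,0.5],[0,0,-25,0,0,0,0.5],[0,0,0,0,0,0,0.5],[0,0,0,0,0,0,0.5],[0,0,0,0,0,0,0.5]]'
python3 - <<'E'
from h import *
import pickle
s,Rm=st(); c=calibration("wrist");im=read_camera("wrist");cv2.imwrite("pics/w16.png",im);pickle.dump(c,open("w16.pkl","wb"))
a=cv2.LUT(im,np.array([min(255,255*(i/130)**.7) for i in range(256)],np.uint8)) 
crop(a,190,100,400,270,3.8,"w16a.png")
im=read_camera("scene");crop(im,120,120,260,230,5.5,"s16a.png")
crop(im,240,200,380,320,4,"s16b.png")
E
```

```text
clock: 26.15
tcp_pos: [0.5934, 0.1273, 0.3843]
orientation: [-0.001, -0.044, 0.999, -0.0]
wrist_force: [0.2, -0.1, -0.4]
finger_gap: 0.0428
t 26.15 tcp [0.5934 0.1273 0.3843] grasp [0.5931 0.1273 0.2293] F [ 0.2 -0.1 -0.4] gap 0.0428
[[-0.9961, -0.0877, -0.0019], [-0.0877, 0.9961, -0.0002], [0.0019, -0.0001, -1.0]] [ 0.08  0.38  0.1   1.29 -0.   -0.01]
```

View pics/w16a.png

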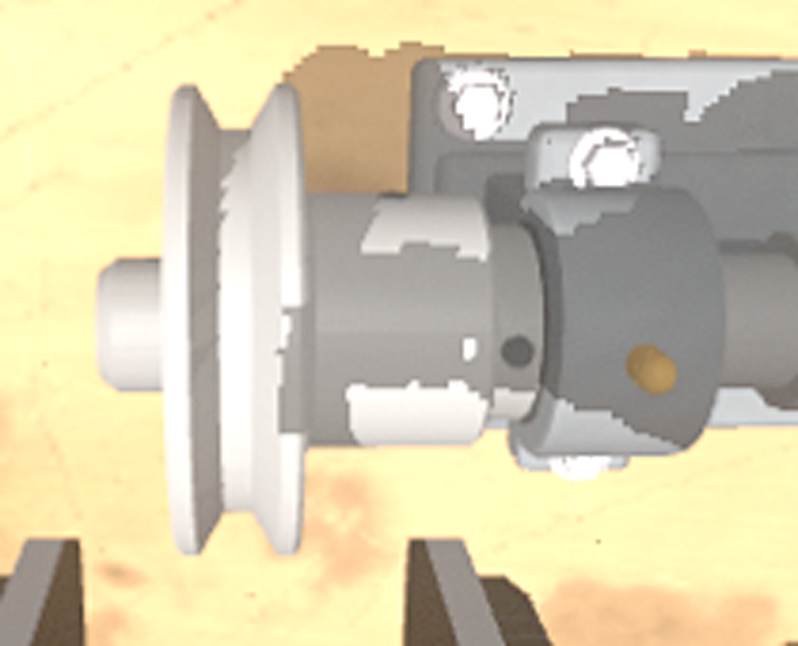

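View pics/s16a.png

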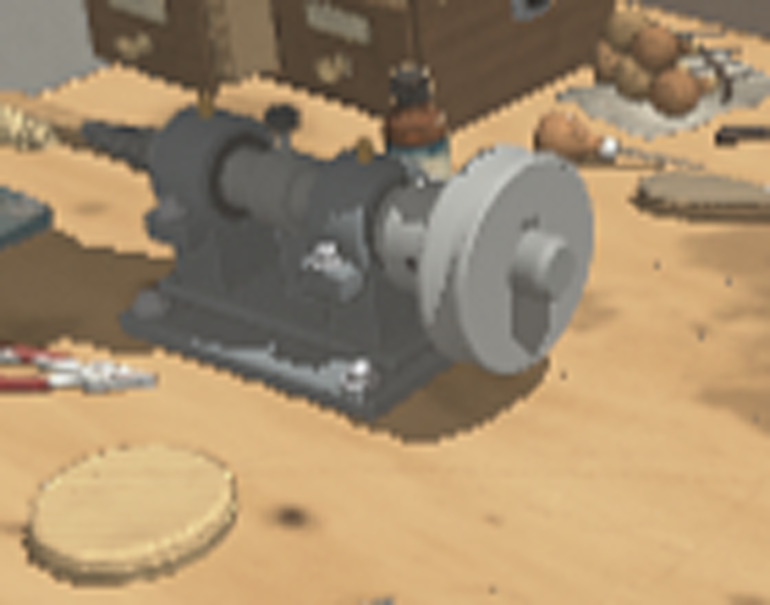

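```bash
python3 - <<'E'
from h import *
import pickle
np.set_printoptions(suppress=True,precision=4)
c=pickle.load(open("w16.pkl","rb"))
f=lambda x,y:((x+.5)/3.8-.5+190,(y+.5)/3.8-.5+100)
print("boss end (top)",atz(c,*f(493,330),.112),"rim L",atz(c,*f(162,330),.137),"rim R",atz(c,*f(304,330),.137),"shaft end",atz(c,*f(97,325),.092),"block face",atz(c,*f(546,330),.125))
a=read_camera("wrist");print(np.abs(a.astype(int)-cv2.imread("pics/w16.png")).max());st()
E
```

```text
boss end (top) [0.5804 0.1797 0.112 ] rim L [0.5792 0.1107 0.137 ] rim R [0.5768 0.1377 0.137 ] shaft end [0.5926 0.0937 0.092 ] block face [0.576  0.1872 0.125 ]
123
t 26.3 tcp [0.5935 0.1273 0.3845] grasp [0.5933 0.1273 0.2295] F [ 0.7 -0.5 -0. ] gap 0.0427
[[-0.9962, -0.0876, -0.0016], [-0.0876, 0.9962, -0.0002], [0.0016, -0.0001, -1.0]] [ 0.08  0.38  0.1   1.29 -0.   -0.01]
```

View pics/s16b.png

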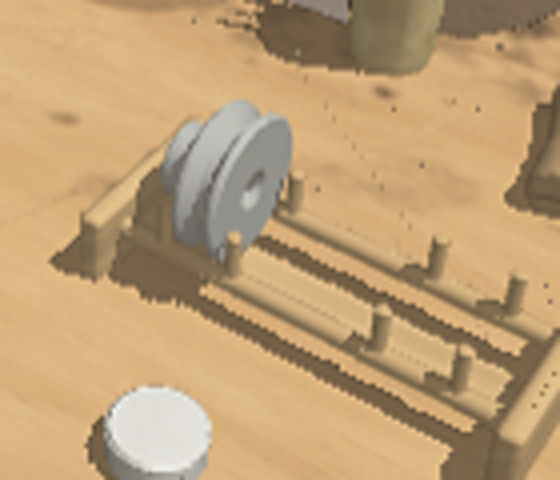

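```bash
python3 - <<'E'
from workcell import *
print(hand_in())
E
```

```text
the job is handed in; nothing more can be done
None
```

I put the key in the slot and slid the larger pulley home against the collar. The job was handed in at about 26 s; `hand_in()` gave no verdict.

- **Key:** I lowered it until the wrist force rose to about 4–5 N, at the height expected for the slot floor. After I let go, the wrist and scene pictures showed it lying in the slot. The pulley was still in the rack at that point.
- **Pulley:** I lined the boss up with the shaft in the wrist camera and slid it on with almost no side force. It stopped at the collar with about 7 N along the shaft, within 1 mm of the expected place. I lowered it slightly, let go and backed the gripper off upwards.
- **Last checks:**
  - The picture after release put the boss end about 1.4 mm short of the collar. That doesn't quite match the contact stop, but it is within the camera's error and the 5 mm limit.
  - The gripper was clear of everything, with about zero force on the wrist.
  - The small pulley was still in its berth.
- **Not confirmed:** A frame comparison meant to show everything was at rest was no use, because single pixels differed by up to 123 levels and I didn't look further. The key was hidden under the pulley at the end, so I last saw it directly as the boss went over it.

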